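# Clear the vise and clamp a specimen block by its crank

## Robot

A 7-joint arm with a two-finger parallel gripper is mounted at the origin on a cart in front of the work surface, level with it; the furniture and walls round the work are solid. World frame = base frame: x ahead of the robot, y to its left, z up, the work surface at z = 0. Lengths are in m, angles in rad, forces in N, time in s.
With the tool pointing down it reaches from about 0.4 to 0.875 m from the base axis. Payload 19.3 kg.
Tool frame: the origin (TCP) lies on the centre line of the jaws, within the pads' length; the fingertips stand 8 mm ahead of it and the grasp point (between the pads) lies 11 mm behind it (bot.tip_extent is the distance from the TCP to the fingertips, in m); x points along the fingers, y is the direction in which the jaws open and shut, and the axes are right-handed (so a half turn about x gives the same grasp; the last joint's range is limited). The gripper opens to 85 mm and grips with 20 to 120 N. Pads are 22 mm wide; open, the fingers measure 114 mm over their backs; the gripper's body (76 mm by 85 mm) begins 54 mm behind the grasp point. The pads swing forward as they close: fully open they stand 13 mm farther back than shut.
Start: joints at [-1.273, 0.521, -0.036, 1.599, 0.021, 1.021, -0.113], TCP at [0.225, 0.583, 0.239] pointing down, gripper open.
Joint ranges: [-2.91, 2.91], [-0.3, 2.13], [-1.5, 1.42], [0.17, 2.43], [-1.26, 4.41], [0.16, 1.93], [-2.52, 2.52]. Speed limits (rad/s): [1.89, 1.89, 2.39, 2.39, 3.01, 3.01, 3.01].

## Interface

Orientations are given as [roll, pitch, yaw] about the fixed x, y, z axes, in that order (R = Rz(yaw) Ry(pitch) Rx(roll)).
In Python, from workcell import sensors, imaging, order, bot gives the robot as it stands.
- The arm moves only by the tool arm_command, never from a script. Its argument "commands" is a list of rows, each an object of numbers: "dx", "dy", "dz": the shift along the tool's x, y, z in cm; "twist": the turn about the tool's x in rad. A call has 1 to 12 rows; each row is the pose to reach, as a shift and turn from the pose measured when the call began, along the tool's axes at that moment; what a row does not reach only later rows make up. A row lasts 1/12 s, in which the tool goes at most 41.7 mm and 7.16 degrees, less where a joint would pass 70% of its speed; a pose out of reach is approached as far as the arm can. A call with a gripper value outside its range is refused whole. "grip" is the closure, from -1 (fully open) to 1 (shut), set as the call begins (left out, the last holds). The fingers move at their own pace and stop on an object; "squeeze" is the grip in N (left out, the last holds). Time passes only in rows, so rows that repeat a pose let the fingers close. It gives the time, the measured TCP pose, the force and the opening at its end, in the units of the state.
- sensors.observe(): the state, without advancing time (a new reading comes with each control period).
- imaging.grab_frame(name): name is "scene" or "top"; returns the picture (480x640x3 uint8, red, green, blue); there is no depth.
- imaging.camera_info(name): a dict with "fx", "fy", "cx", "cy" (pixels), "origin" and "attitude" of the camera in the world. Camera axes: x right, y down, z forward; pixel columns grow to the right and rows downward; lengths in m; the calibration is good to about 2 mm. A picture is of the moment at which its call begins. camera_info takes no time and is no camera call.
- order.job_done(): hands the job in, once; it reports no verdict.
The state is a dict: "clock": time; "qpos": joint angles; "qd": joint speeds; "joint_efforts": joint torques, N m; "position": TCP position; "tool_rot": TCP orientation; "force": force on the tool from outside, world axes, zero at the start; "moment": the same for the moment, N m; "grip_width": finger opening in m.
Only numpy, scipy, OpenCV 4.12 (cv2) and the standard library are available. Lean on these libraries where they do the work, as an engineer would, in place of code of your own. Each camera call takes 0.05 s, during which the arm holds its last target.

## Task

Someone has parked the black loupe in the vise: take it out and stand it upright on the round rubber pad. Then set the aluminium specimen block upright on the vise bed, its two broad faces towards the jaws and about midway along them, let go of it, and turn the crank clockwise (as you face it) until the jaw holds the block firmly against the fixed jaw. Let go of the crank, and leave the other things on the bench where they stand.

Things in the scene. Friction and masses are not known exactly. Their poses are not given: they have to be found in the camera images.
- vise: Blue and steel machine vise, bolted down, base 205 x 104 mm. Origin: centre of its underside on the bench; +x from the crank end (towards the robot) to the fixed jaw, z up. Work stands on the bed at z = 40 mm, 70 mm wide. Both jaws: 80 mm wide (y), 35 mm thick, up to z = 80; the gap between is open above and at its sides. Screw block: x -85 to -63, y -31 to 31, top z = 81.
- vise_crank (a joint): Crank angle, rad, about the vise's x; grows clockwise seen from the crank end, closing the jaw 2.5465 mm per rad; 0 = open (gap 64 mm), grip on top; turns 17.2 rad. At angle c the grip's centre is at x -137, y -36 sin c, z 64 + 36 cos c mm in the vise's frame. Friction about 0.08 N m (2.2 N at the grip); it stays where it is left and holds the clamping; some 10 N at the grip clamps amply.
- grip_center (a point): Centre of the black crank grip: 19 mm diameter, 42 mm long, parallel to the vise's x, 36 mm off the screw's axis, turns freely on its pin. It sticks out towards the robot; the crank arm's front face is 24 mm beyond this point along vise +x. Starts anywhere on its circle. Its axes turn with the grip: use the position only.
- crank_axis (a point): Point on the screw's axis, 64 mm above the bench: centre of the circle that the grip's centre runs on. Its axes are the vise's.
- vise_fixed_jaw: Fixed jaw, blue with a steel face plate. Origin: foot of the fixed jaw's steel face, at mid-width, at bed height. Its axes are the vise's.
- vise_jaw: Moving jaw, slides along vise x, only with the crank; 64 mm from the fixed jaw when fully open, 44 mm of travel. Origin: foot of the moving jaw's steel face, at mid-width, at bed height. Its axes are the vise's.
- loupe_center (a point): Black standing loupe, 40 mm diameter, 40 mm tall, 45 g; point at its centre, half-way up; z up. It starts standing on the vise bed between the jaws, near the fixed jaw.
- pad_top (a point): Round flat black rubber pad, about 112 mm diameter, 10 mm thick, fixed to the bench; point at the centre of its top, z up.
- block_center (a point): Aluminium specimen block, 30 mm (x) by 50 mm (y) by 40 mm tall (z), about 170 g, with a round brass stub of 22 mm diameter standing 8 mm above its top; point at the centre of the 30 x 50 x 40 block, 20 mm above its underside. The broad faces, to be clamped, are the two 50 x 40 mm faces across its x axis; grasp it by the two faces across y.
- weight_brass: Bystander, leave alone: brass knobbed weight, 36 dia x 46 mm, stands left of the vise. Origin: centre of its underside.
- dropper_white: Bystander, leave alone: small amber dropper bottle with white bulb, 30 dia x 92 mm. Origin: centre of its underside.
- dropper_black: Bystander, leave alone: small amber dropper bottle with black bulb, 30 dia x 92 mm. Origin: centre of its underside.
- tape: Bystander, leave alone: roll of tan tape lying flat, 92 dia x 48 mm. Origin: centre of its underside.
- key_block: Bystander, leave alone: small light block holding upright hex keys, 36 x 60 x 82 mm. Origin: centre of its underside.
- wash_bottle: Bystander, leave alone: clear wash bottle with pale green liquid, 69 dia x 237 mm, at the back. Origin: centre of its underside.
- wash_bottle_b: Bystander, leave alone: clear wash bottle, 67 dia x 245 mm, at the back. Origin: centre of its underside.

How it is judged:
By the outcome, as a careful person would: the job done as asked, in the order asked, and still so for the second after the job is handed in, with the robot touching nothing.
It also fails if it takes over 72 s, if anything falls off the work surface, if the arm or the gripper's body presses on something with over 40 N, if the wrist force passes 120 N, or if a joint passes its speed limit or range.

## Working session

There is one attempt and no reset: what is moved stays moved. The work goes in short steps, Python scripts to look and compute and a tool call to move; the robot and the scene stay as the last step left them, time stands still between calls to the robot, and variables do not carry over. Pictures are saved under pics/ and viewed, and the job is handed in when it is done.

Besides the shell and the picture viewer there is one more tool, called after "Request:" as name(argument=value, ...) on one line, values as JSON. arm_command: Moves the arm, as the interface text tells. Its arguments: {"type":"object","properties":{"commands":{"type":"array"},"grip":{"type":"number"},"squeeze":{"type":"number"}},"required":["commands"]}

```bash
ls; mkdir -p pics; python3 - <<'E'
from workcell import sensors, imaging, order, bot
import cv2
print({k:v for k,v in sensors.observe().items()})
for n in ["scene","top"]:
    print(n, imaging.camera_info(n))
    cv2.imwrite(f"pics/{n}0.png", imaging.grab_frame(n)[:,:,::-1])
print([a for a in dir(bot) if a[0]!='_'], bot.tip_extent)
E
```

```text
pics
{'clock': 0.0, 'qpos': array([-1.27318821,  0.52202573, -0.03632411,  1.59997861,  0.02121854,
        1.02108508, -0.11283034]), 'qd': array([ 0.00094841,  0.00086628, -0.00097132, -0.00117901, -0.00093657,
       -0.0001094 , -0.00021821]), 'joint_efforts': array([ 1.69064160e-04, -9.27083158e+01,  1.98010504e+00, -3.69931054e+01,
        1.78424874e-02,  8.32770980e-03,  1.03830416e-05]), 'position': array([0.22465887, 0.58289298, 0.23872898]), 'tool_rot': array([-1.48471794,  1.56968506, -1.85256006]), 'force': array([ 0.38339463, -0.61632673, -0.28648955]), 'moment': array([-0.02174717,  0.00643854, -0.0167202 ]), 'grip_width': 0.08544849363625022}
scene {'fx': 520.8803683930693, 'fy': 520.8803683930693, 'cx': 323.1955431526019, 'cy': 237.73130439687765, 'origin': array([-0.01034104, -0.67686282,  0.72700513]), 'attitude': array([-2.30207145e+00, -3.87151530e-05, -1.05209382e+00])}
top {'fx': 462.6825767658904, 'fy': 462.6825767658904, 'cx': 319.08333909639737, 'cy': 237.2431675589995, 'origin': array([ 0.52353989, -0.30190326,  0.94170968]), 'attitude': array([-3.02549568, -0.01167129, -1.54366781])}
['IKError', 'tip_extent'] 0.008
```

View pics/scene0.png

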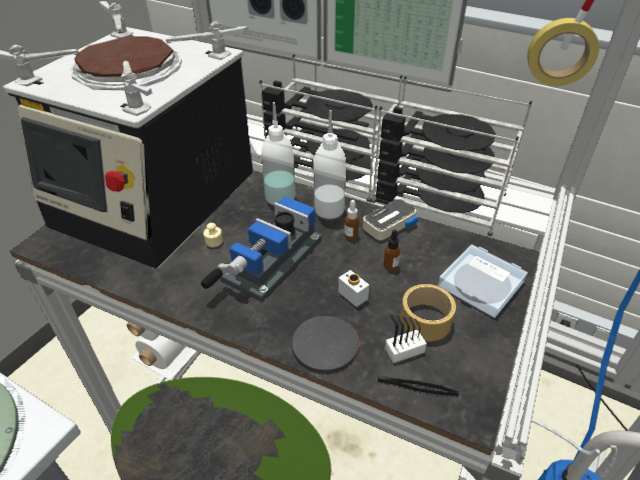

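View pics/top0.png

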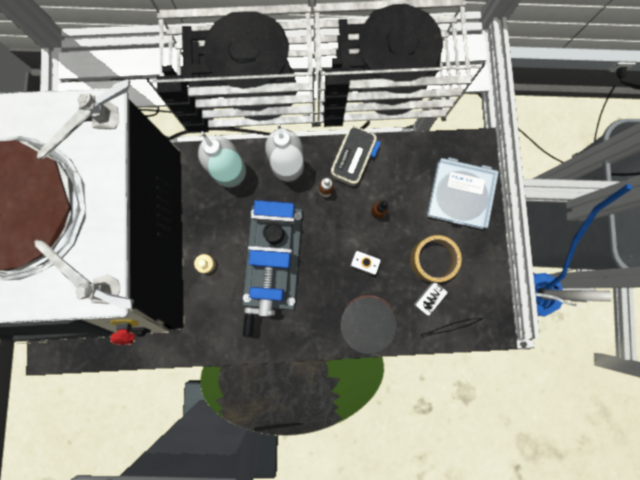

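The scene shows the vise at about (270,245), the loupe between its jaws at (285,220), the block at (353,287) and the pad at (325,343). In the top view the vise is at about (270,255), the loupe at (273,234), the block at (366,262) and the pad at (368,324). I'll zoom in to measure.

```bash
cat > h.py <<'E'
import numpy as np, cv2
from scipy.spatial.transform import Rotation as Ro
from workcell import sensors, imaging, order, bot
class C: pass
def cam(n):
    i=imaging.camera_info(n); c=C(); c.K=np.array([[i['fx'],0,i['cx']],[0,i['fy'],i['cy']],[0,0,1]])
    c.o=np.array(i['origin']); c.R=Ro.from_euler('xyz',i['attitude']).as_matrix(); return c
cams={n:cam(n) for n in ["scene","top"]}
def proj(n,p):
    c=cams[n]; q=(np.atleast_2d(p)-c.o)@c.R; return np.c_[q[:,0]/q[:,2]*c.K[0,0]+c.K[0,2], q[:,1]/q[:,2]*c.K[1,1]+c.K[1,2]]
def ray(n,uv):
    c=cams[n]; d=c.R@np.linalg.solve(c.K,[uv[0],uv[1],1.]); return c.o,d/np.linalg.norm(d)
def onz(n,uv,z):
    o,d=ray(n,uv); return o+d*(z-o[2])/d[2]
def tri(us,ut):
    A=np.zeros((3,3));b=np.zeros(3);L=[]
    for n,u in (("scene",us),("top",ut)):
        o,d=ray(n,u);P=np.eye(3)-np.outer(d,d);A+=P;b+=P@o;L.append((o,P))
    x=np.linalg.solve(A,b); return x,[round(float(np.linalg.norm(P@(x-o)))*1000,2) for o,P in L]
def crop(src,x0,y0,w,h,s,out):
    im=cv2.imread(src)[y0:y0+h,x0:x0+w]; cv2.imwrite(out,cv2.resize(im,None,fx=s,fy=s,interpolation=cv2.INTER_CUBIC))
E
python3 - <<'E'
from h import *
crop("pics/top0.png",190,190,160,160,5,"pics/a.png") if 0 else crop("pics/top0.png",190,190,150,120,5,"pics/top_v.png")
crop("pics/top0.png",200,190,120,150,4,"pics/top_v2.png")
crop("pics/scene0.png",190,180,150,120,5,"pics/sc_v.png")
crop("pics/scene0.png",280,250,150,120,5,"pics/sc_b.png")
crop("pics/top0.png",320,230,150,120,5,"pics/top_b.png")
E
```

```text
(no output)
```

View pics/top_v2.png

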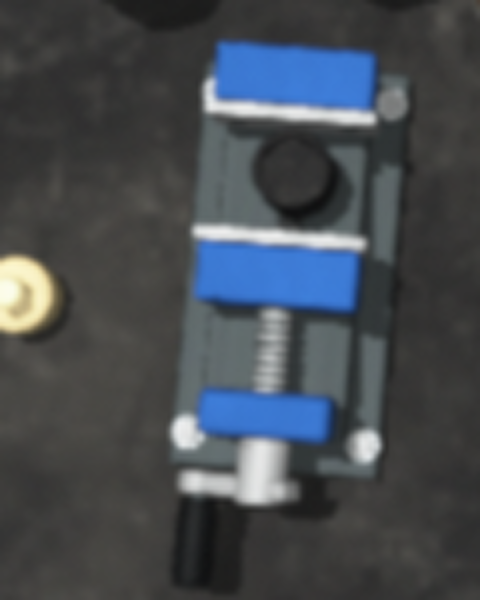

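View pics/sc_v.png

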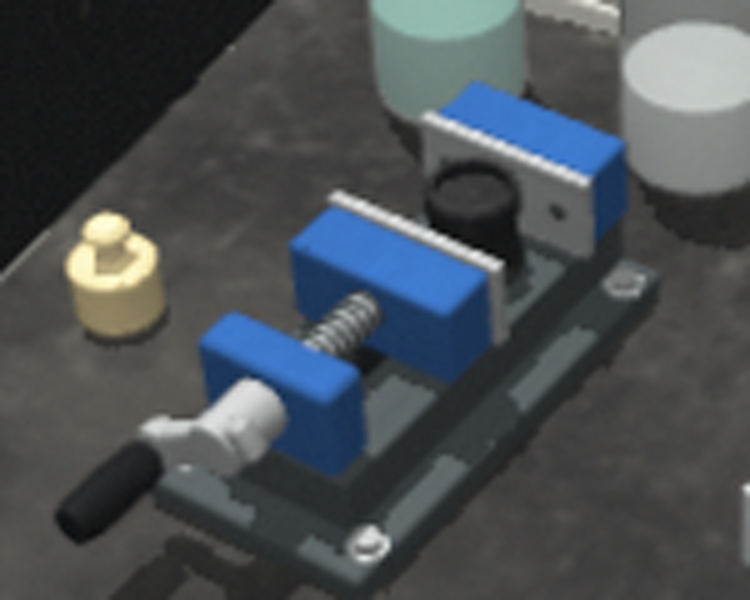

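View pics/sc_b.png

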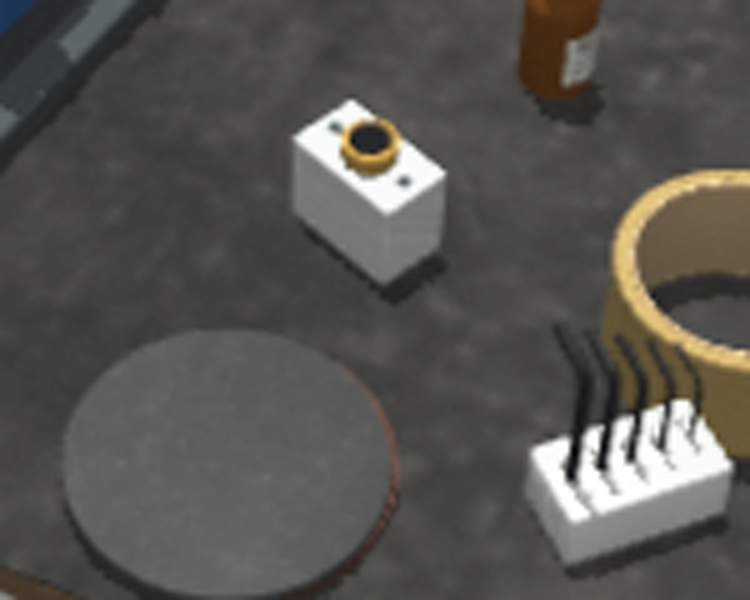

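View pics/top_b.png

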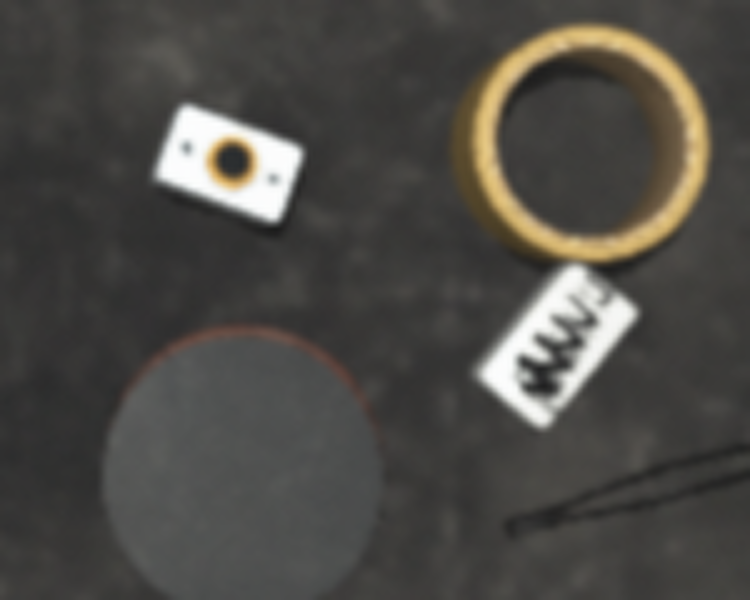

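```bash
python3 - <<'E'
from h import *
for n,(x0,y0,w,h) in (("top",(230,190,80,150)),("scene",(190,180,150,120))):
    im=cv2.imread(f"pics/{n}0.png")
    big=cv2.resize(im[y0:y0+h,x0:x0+w],None,fx=4,fy=4,interpolation=cv2.INTER_CUBIC)
    hsv=cv2.cvtColor(big,cv2.COLOR_BGR2HSV)
    blue=cv2.inRange(hsv,(100,130,60),(125,255,255))
    topb=cv2.inRange(hsv,(100,130,140 if n=="scene" else 60),(125,255,255))
    white=cv2.inRange(hsv,(0,0,150),(180,70,255))
    for nm,m in (("blue",blue),("bluetop",topb),("white",white)):
        cs,_=cv2.findContours(m,cv2.RETR_EXTERNAL,cv2.CHAIN_APPROX_NONE)
        for c in cs:
            if cv2.contourArea(c)<200: continue
            ap=cv2.approxPolyDP(c,4,True)[:,0]
            print(n,nm,cv2.contourArea(c)/16,(( ap-1.5)/4+[x0,y0]).round(1).tolist())
E
```

```text
top blue 371.1875 [[249.6, 288.4], [249.6, 295.9], [252.4, 298.1], [280.4, 300.4], [282.9, 297.6], [283.1, 291.1], [281.1, 288.9], [253.6, 286.6]]
top blue 615.0 [[249.1, 251.1], [248.1, 262.6], [250.4, 264.6], [287.6, 268.1], [289.1, 266.4], [290.1, 255.6], [288.9, 253.1], [257.6, 250.4]]
top blue 562.96875 [[253.6, 201.1], [254.9, 213.9], [290.4, 216.6], [292.9, 215.6], [293.9, 205.4], [291.9, 202.4], [255.1, 199.9]]
top bluetop 371.1875 [[249.6, 288.4], [249.6, 295.9], [252.4, 298.1], [280.4, 300.4], [282.9, 297.6], [283.1, 291.1], [281.1, 288.9], [253.6, 286.6]]
top bluetop 615.0 [[249.1, 251.1], [248.1, 262.6], [250.4, 264.6], [287.6, 268.1], [289.1, 266.4], [290.1, 255.6], [288.9, 253.1], [257.6, 250.4]]
top bluetop 562.96875 [[253.6, 201.1], [254.9, 213.9], [290.4, 216.6], [292.9, 215.6], [293.9, 205.4], [291.9, 202.4], [255.1, 199.9]]
top white 218.78125 [[269.9, 301.1], [269.1, 299.6], [261.9, 299.1], [260.1, 301.1], [258.6, 308.9], [246.4, 307.6], [245.1, 311.4], [257.6, 312.9], [262.4, 315.4], [269.6, 314.1], [270.9, 312.9], [268.9, 308.9]]
top white 42.0625 [[292.6, 297.1
[... 2092 characters left out ...]
.1, 234.9], [208.4, 230.1], [205.9, 228.1], [206.4, 224.6], [206.1, 227.6]]
scene white 26.28125 [[213.9, 222.9], [209.1, 222.4], [206.6, 224.1], [206.9, 226.1], [211.1, 227.1]]
scene white 76.1875 [[255.6, 219.1], [287.6, 233.6], [289.6, 232.6], [257.6, 217.9]]
scene white 70.78125 [[273.9, 202.6], [306.6, 216.6], [307.6, 215.4], [276.1, 201.6]]
scene white 389.40625 [[314.4, 191.1], [315.1, 196.9], [320.1, 200.9], [331.9, 202.6], [339.4, 199.9], [339.4, 186.6], [335.9, 184.9], [325.1, 184.1], [318.1, 186.9]]
scene white 20.46875 [[302.1, 179.6], [311.6, 183.1], [313.4, 182.4], [309.6, 179.6]]
scene white 180.5 [[264.1, 179.6], [267.1, 184.9], [274.4, 187.6], [285.4, 186.6], [292.9, 180.6]]
```

```bash
python3 - <<'E'
from h import *
np.set_printoptions(precision=4,suppress=True)
P={'mjL':((257.4,217.6),(248.3,246.2)),'mjR':((289.9,232.4),(291.2,250.2)),
'fjL':((274.0,202.8),(251.8,217.8)),'fjR':((306.8,216.9),(293.2,220.9)),
'fbL':((285.4,195.9),(254.0,200.0)),'fbR':((314.4,208.2),(294.0,202.6)),
'sb_fL':((229.6,247.6),(249.3,297.6)),'sb_fR':((253.8,260.4),(282.6,300.5)),'sb_bR':((261.8,253.8),(283.2,289.4)),'sb_bL':((236.2,241.8),(250.8,286.4)),
'gripend':((205,284.5),(247.6,335)),'gripstart':((219,272),(250,314.5)),
'loupetop':((190+472/5,180+183/5),(200+294/4,190+173/4)),
'brass':((280+370/5,250+137/5),(320+232/5,230+161/5)),
'blkA':((280+293/5,250+137/5),(320+184/5,230+104/5)),'blkB':((280+350/5,250+99/5),(320+304/5,230+150/5)),
'blkC':((280+446/5,250+174/5),(320+280/5,230+224/5)),'blkD':((280+388/5,250+213/5),(320+154/5,230+180/5))}
for k,(s,t) in P.items(): print(k,*tri(s,t))
E
```

```text
mjL [ 0.6041 -0.1779  0.0789] [0.63, 0.63]
mjR [ 0.5983 -0.2576  0.0798] [0.27, 0.27]
fjL [ 0.6574 -0.1819  0.0807] [0.08, 0.08]
fjR [ 0.6544 -0.26    0.0782] [0.49, 0.49]
fbL [ 0.6931 -0.1846  0.0755] [1.06, 1.06]
fbR [ 0.689  -0.2588  0.0756] [1.21, 1.21]
sb_fL [ 0.5087 -0.1837  0.079 ] [0.24, 0.24]
sb_fR [ 0.5039 -0.2437  0.0797] [1.83, 1.83]
sb_bR [ 0.5249 -0.2449  0.079 ] [0.73, 0.73]
sb_bL [ 0.5288 -0.1846  0.0779] [0.71, 0.71]
gripend [ 0.4374 -0.1786  0.0444] [0.06, 0.06]
gripstart [ 0.4755 -0.1808  0.0435] [0.75, 0.75]
loupetop [ 0.6294 -0.2243  0.0822] [0.59, 0.59]
brass [ 0.5821 -0.4025  0.0473] [0.08, 0.08]
blkA [ 0.5991 -0.3759  0.0208] [12.02, 12.02]
blkB [ 0.5761 -0.4129  0.081 ] [15.0, 15.0]
blkC [ 0.5634 -0.4294  0.058 ] [10.85, 10.85]
blkD [ 0.5855 -0.3914 -0.0045] [17.24, 17.24]
```

```bash
python3 - <<'E'
from h import *
np.set_printoptions(precision=4,suppress=True)
S=[(293,137),(350,99),(446,174),(388,213)]; T=[(154,180),(184,104),(304,150),(280,224)]
Sc=[];Tc=[]
for s,t in zip(S,T):
    s=(280+s[0]/5,250+s[1]/5);t=(320+t[0]/5,230+t[1]/5); print(*tri(s,t), onz("scene",s,.04),onz("top",t,.04))
pts=np.array([tri((280+s[0]/5,250+s[1]/5),(320+t[0]/5,230+t[1]/5))[0] for s,t in zip(S,T)])
print('centre',pts.mean(0)); 
for a,b in ((0,1),(1,2),(2,3),(3,0)):
    d=pts[b]-pts[a]; print(np.linalg.norm(d[:2]),np.degrees(np.arctan2(d[1],d[0])))
# block bottom z check: bottom corner front in scene (388,287)-> z=0
print(onz("scene",(280+384/5,250+286/5),0), pts[3])
# pad
for n,(x0,y0,w,h) in (("top",(330,285,80,75)),("scene",(280,305,90,75))):
    im=cv2.imread(f"pics/{n}0.png"); g=cv2.cvtColor(im,cv2.COLOR_BGR2GRAY)[y0:y0+h,x0:x0+w]
    g=cv2.resize(g,None,fx=4,fy=4,interpolation=cv2.INTER_CUBIC)
    hsv=cv2.GaussianBlur(g,(0,0),4)
    m=cv2.inRange(hsv,62,120); m=cv2.morphologyEx(m,cv2.MORPH_OPEN,np.ones((25,25),np.uint8))
    cs,_=cv2.findContours(m,cv2.RETR_EXTERNAL,cv2.CHAIN_APPROX_NONE)
    c=max(cs,key=cv2.contourArea); e=cv2.fitEllipse(c); ctr=((e[0][0]-1.5)/4+x0,(e[0][1]-1.5)/4+y0)
    print(n,ctr,np.array(e[1])/4,onz(n,ctr,.01)); globals()['e_'+n]=ctr
print(tri(e_scene,e_top))
a=Ro.from_euler('xyz',sensors.observe()['tool_rot']).as_matrix();print(a)
# vise axes
dx=np.array([0.6574-0.6041,-0.1819+0.1779]);print(np.degrees(np.arctan2(dx[1],dx[0])))
for p,q in (((.6041,-.1779),(.5983,-.2576)),((.6574,-.1819),(.6544,-.26)),((.5087,-.1837),(.5039,-.2437)),((.5288,-.1846),(.5249,-.2449)),((.6931,-.1846),(.689,-.2588))):
    print(np.degrees(np.arctan2(p[1]-q[1],p[0]-q[0]))-90)
E
```

```text
[ 0.5749 -0.3739  0.0389] [1.07, 1.07] [ 0.5747 -0.3752  0.04  ] [ 0.5743 -0.3729  0.04  ]
[ 0.6042 -0.3839  0.038 ] [0.51, 0.51] [ 0.6021 -0.3843  0.04  ] [ 0.6043 -0.3841  0.04  ]
[ 0.5876 -0.4313  0.0382] [0.36, 0.36] [ 0.5858 -0.4317  0.04  ] [ 0.5876 -0.4313  0.04  ]
[ 0.5585 -0.4222  0.0403] [0.06, 0.06] [ 0.5587 -0.4221  0.04  ] [ 0.5585 -0.4223  0.04  ]
centre [ 0.5813 -0.4028  0.0388]
0.030951935969048907 -18.74035885207525
0.05029099134099413 -109.36883606257885
0.030458977522399854 162.6984711224823
0.05105280468595659 71.20457225054905
[ 0.5593 -0.4221  0.    ] [ 0.5585 -0.4222  0.0403]
top (371.63745498657227, 327.37512969970703) [58.3696 73.7552] [ 0.4554 -0.419   0.01  ]
scene (326.5318374633789, 338.2010688781738) [ 76.8094 105.3556] [ 0.4648 -0.4122  0.01  ]
(array([ 0.4562, -0.4172,  0.0232]), [0.19, 0.19])
[[-0.0003  0.3595  0.9331]
 [-0.0009  0.9331 -0.3595]
 [-1.     -0.001   0.    ]]
-4.29182570659288
-4.162242687634276
-2.1997807060485144
-4.573921259900885
-3.7005430551783434
-3.162723072671497
```

```bash
python3 - <<'E'
from h import *
np.set_printoptions(precision=4,suppress=True)
print("oven corner",tri((138,112),(130,318)), "bottom side", onz("scene",(158,250),0.0), onz("top",(182,322),0.), onz("top",(35,340),0),onz("top",(180,140),0))
print("front edge bench", onz("top",(30,372),0), onz("top",(530,348),0))
for s,t in (((325.6,342.4),(368.5,325)),): print("pad",tri(s,t),onz("scene",s,.01),onz("top",t,.01))
print(proj("top",[[0,0,0],[.2,0,0],[.3,-.2,0]]))
g={'weight':(204,264),'dw':(326,187),'db':(380,210),'tape':(437,259),'key':(432,299),'wash':(225,165),'washb':(286,160)}
for k,v in g.items(): print(k,onz("top",v,.05))
print('oven rear')
E
python3 - <<'E'
import sys; sys.path.insert(0,'.')
from h import *
crop("pics/scene0.png",0,0,260,260,3,"pics/oven.png") if 0 else crop("pics/scene0.png",0,30,260,220,3,"pics/oven_s.png")
crop("pics/top0.png",0,80,200,200,3,"pics/x.png") if 0 else crop("pics/top0.png",0,80,260,190,3,"pics/oven_t.png") 
crop("pics/top0.png",330,280,80,80,7,"pics/pad_t.png") 
E
```

```text
oven corner (array([ 0.4825, -0.0653,  0.3328]), [0.32, 0.32]) bottom side [ 0.4941 -0.0016  0.    ] [ 0.4553 -0.0405  0.    ] [0.4124 0.2478 0.    ] [ 0.8302 -0.0133  0.    ]
front edge bench [0.3505 0.2516 0.    ] [ 0.4223 -0.7385  0.    ]
pad (array([ 0.4595, -0.4133,  0.0052]), [0.05, 0.05]) [ 0.4565 -0.4151  0.01  ] [ 0.4598 -0.4127  0.01  ]
[[145.5912 566.4065]
 [152.8954 455.2346]
 [258.5227 404.3599]]
weight [ 0.5697 -0.0898  0.05  ]
dw [ 0.7276 -0.3204  0.05  ]
db [ 0.6848 -0.4272  0.05  ]
tape [ 0.5919 -0.5388  0.05  ]
key [ 0.5149 -0.529   0.05  ]
wash [ 0.7658 -0.1202  0.05  ]
washb [ 0.7796 -0.2399  0.05  ]
oven rear
```

View pics/oven_s.png

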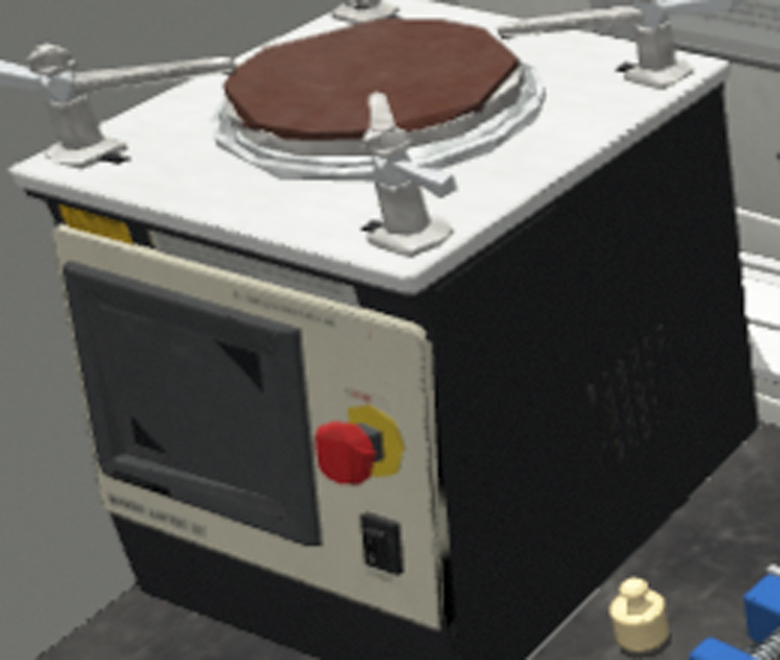

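View pics/pad_t.png

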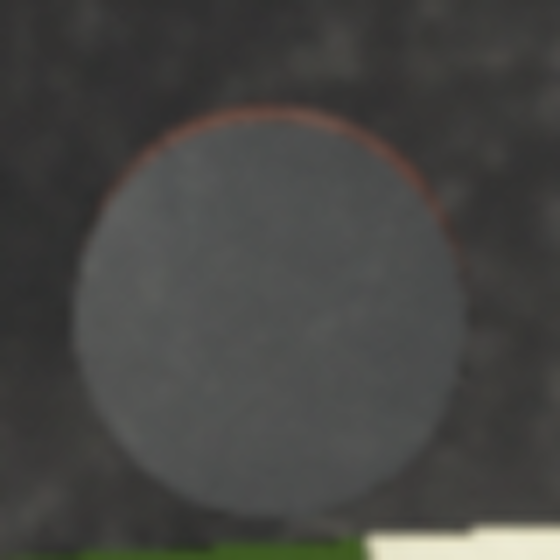

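```bash
cat >> h.py <<'E'
def st():
    s=sensors.observe(); R=Ro.from_euler('xyz',s['tool_rot']).as_matrix(); return s,s['position'],R
def show():
    s,p,R=st(); print("t %.2f p %s yang %.2f down %s F %s M %s w %.4f q %s"%(s['clock'],p.round(4),np.degrees(np.arctan2(R[1,1],R[0,1])),R[:,0].round(3),s['force'].round(1),s['moment'].round(2),s['grip_width'],s['qpos'].round(2)))
def to(pts,yang=None):
    s,p,R=st(); show()
    for q in pts:
        d=R.T@(np.array(q)-p)*100; tw=0
        if yang is not None:
            a=np.degrees(np.arctan2(R[1,1],R[0,1])); e=(yang-a+90)%180-90; tw=-np.radians(e)
        print("  ->",np.round(q,4),"dx %.2f dy %.2f dz %.2f twist %.3f"%(*d,tw))
E
python3 - <<'E'
from h import *
print(onz("scene",(3,87),.333), onz("scene",(45,228),0))
to([(.225,.583,.45),(.32,.40,.45),(.46,.05,.45),(.48,-.2,.40),(.63,-.22,.25)],86.2)
E
```

```text
[0.43335021 0.19278563 0.333     ] [0.42600562 0.25588686 0.        ]
t 0.10 p [0.2246 0.5829 0.2388] yang 68.93 down [-0.    -0.001 -1.   ] F [0.3 0.3 0.4] M [ 0.02  0.07 -0.02] w 0.0852 q [-1.27  0.52 -0.04  1.6   0.02  1.02 -0.11]
  -> [0.225 0.583 0.45 ] dx -21.12 dy -0.00 dz 0.03 twist -0.301
  -> [0.32 0.4  0.45] dx -21.11 dy -13.66 dz 15.48 twist -0.301
  -> [0.46 0.05 0.45] dx -21.08 dy -41.29 dz 41.13 twist -0.301
  -> [ 0.48 -0.2   0.4 ] dx -16.06 dy -63.89 dz 51.98 twist -0.301
  -> [ 0.63 -0.22  0.25] dx -1.06 dy -60.35 dz 66.70 twist -0.301
```

Request:
arm_command(commands=[{"dx": -21}, {"dx": -21}, {"dx": -21}, {"dx": -21}, {"dx": -21}, {"dx": -21}, {"dx": -21}], grip=-1)

```text
validation failed for argument at $.co...
```

Request:
arm_command(commands=[{"dx": -21, "dy": 0, "dz": 0, "twist": 0}, {"dx": -21, "dy": 0, "dz": 0, "twist": 0}, {"dx": -21, "dy": 0, "dz": 0, "twist": 0}, {"dx": -21, "dy": 0, "dz": 0, "twist": 0}, {"dx": -21, "dy": 0, "dz": 0, "twist": 0}, {"dx": -21, "dy": 0, "dz": 0, "twist": 0}, {"dx": -21, "dy": 0, "dz": 0, "twist": 0}], grip=-1)

```text
clock: 0.68
position: [0.2249, 0.5836, 0.4509]
tool_rot: [1.652, 1.568, 1.284]
force: [0.7, 0.3, -1.0]
grip_width: 0.0856
```

```bash
python3 - <<'E'
from h import *
to([(.225,.583,.48),(.33,.38,.48),(.42,.18,.48),(.46,.0,.48),(.48,-.2,.48)],86.2)
E
```

```text
t 0.68 p [0.2249 0.5836 0.4509] yang 68.92 down [ 0.001  0.002 -1.   ] F [ 0.7  0.3 -1. ] M [-0.03  0.03  0.  ] w 0.0856 q [-1.28  0.39 -0.02  1.27  0.01  1.48 -0.1 ]
  -> [0.225 0.583 0.48 ] dx -2.91 dy -0.04 dz 0.03 twist -0.302
  -> [0.33 0.38 0.48] dx -2.95 dy -15.21 dz 17.13 twist -0.302
  -> [0.42 0.18 0.48] dx -3.00 dy -30.63 dz 32.72 twist -0.302
  -> [0.46 0.   0.48] dx -3.04 dy -45.99 dz 42.93 twist -0.302
  -> [ 0.48 -0.2   0.48] dx -3.08 dy -63.93 dz 51.99 twist -0.302
```

Request:
arm_command(commands=[{"dx": -3, "dy": -3.5, "dz": 4, "twist": -0.05}, {"dx": -3, "dy": -7.5, "dz": 8.5, "twist": -0.1}, {"dx": -3, "dy": -11, "dz": 12.5, "twist": -0.15}, {"dx": -3, "dy": -15, "dz": 17, "twist": -0.2}, {"dx": -3, "dy": -18, "dz": 20, "twist": -0.25}, {"dx": -3, "dy": -21, "dz": 23, "twist": -0.3}, {"dx": -3, "dy": -24, "dz": 26, "twist": -0.3}, {"dx": -3, "dy": -27, "dz": 29.5, "twist": -0.3}, {"dx": -3, "dy": -31, "dz": 33, "twist": -0.3}, {"dx": -3, "dy": -34, "dz": 35, "twist": -0.3}, {"dx": -3, "dy": -38, "dz": 37.5, "twist": -0.3}, {"dx": -3, "dy": -42, "dz": 40, "twist": -0.3}])

```text
clock: 1.68
position: [0.4246, 0.1312, 0.4787]
tool_rot: [2.171, 1.569, 2.103]
force: [1.5, 0.5, -0.2]
grip_width: 0.0855
```

```bash
python3 - <<'E'
from h import *
to([(.46,.0,.48),(.48,-.2,.44),(.62,-.218,.25)],86.2)
for n in ["scene"]: cv2.imwrite(f"pics/{n}1.png", imaging.grab_frame(n)[:,:,::-1])
E
```

```text
t 1.68 p [0.4246 0.1312 0.4787] yang 86.10 down [-0.001  0.002 -1.   ] F [ 1.5  0.5 -0.2] M [ 0.05 -0.04 -0.06] w 0.0855 q [-0.67  0.04  0.25  1.66 -0.01  1.45  1.08]
  -> [0.46 0.   0.48] dx -0.16 dy -12.85 dz 4.43 twist -0.002
  -> [ 0.48 -0.2   0.44] dx 3.81 dy -32.67 dz 7.78 twist -0.002
  -> [ 0.62  -0.218  0.25 ] dx 22.80 dy -33.54 dz 21.89 twist -0.002
```

View pics/scene1.png

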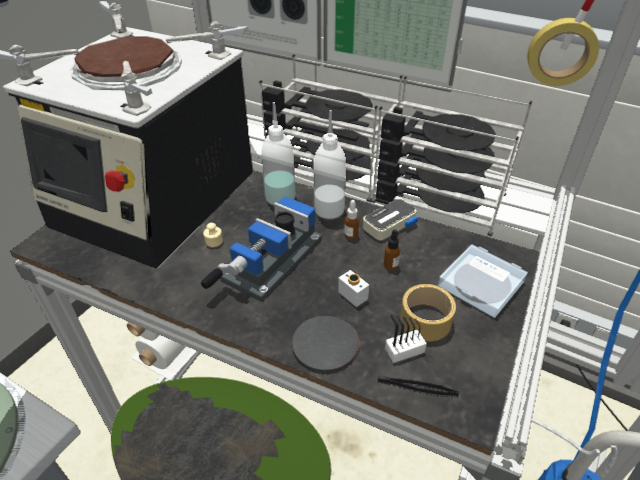

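```bash
python3 - <<'E'
from h import *
print(proj("scene",[.4246,.1312,.4787]),proj("top",[.4246,.1312,.4787]))
E
```

```text
[[-16.64737915   3.56879095]] [[-139.73522784  382.49302697]]
```

Request:
arm_command(commands=[{"dx": 0, "dy": -4, "dz": 1.4, "twist": 0}, {"dx": 0, "dy": -8, "dz": 2.8, "twist": 0}, {"dx": 0, "dy": -12, "dz": 4.2, "twist": 0}, {"dx": 1, "dy": -16, "dz": 5, "twist": 0}, {"dx": 2, "dy": -20, "dz": 5.7, "twist": 0}, {"dx": 3, "dy": -24, "dz": 6.4, "twist": 0}, {"dx": 4, "dy": -28, "dz": 7, "twist": 0}, {"dx": 5, "dy": -32, "dz": 8, "twist": 0}, {"dx": 7, "dy": -33.5, "dz": 10, "twist": 0}, {"dx": 9, "dy": -33.5, "dz": 12, "twist": 0}, {"dx": 11, "dy": -33.5, "dz": 14, "twist": 0}, {"dx": 13, "dy": -33.5, "dz": 16, "twist": 0}])

```text
clock: 2.73
position: [0.5606, -0.2231, 0.3466]
tool_rot: [2.978, 1.569, 2.901]
force: [0.8, 0.6, -0.5]
grip_width: 0.0855
```

```bash
python3 - <<'E'
from h import *
to([(.63,-.2195,.25)],86.2)
for n in ["scene","top"]: cv2.imwrite(f"pics/{n}2.png", imaging.grab_frame(n)[:,:,::-1])
E
```

```text
t 2.73 p [ 0.5606 -0.2231  0.3466] yang 85.57 down [-0.002  0.    -1.   ] F [ 0.8  0.6 -0.5] M [-0.02 -0.05 -0.02] w 0.0855 q [-0.09  0.44  0.55  1.54 -0.24  1.23  1.99]
  -> [ 0.63   -0.2195  0.25  ] dx 9.65 dy 0.90 dz 6.91 twist -0.011
```

View pics/scene2.png

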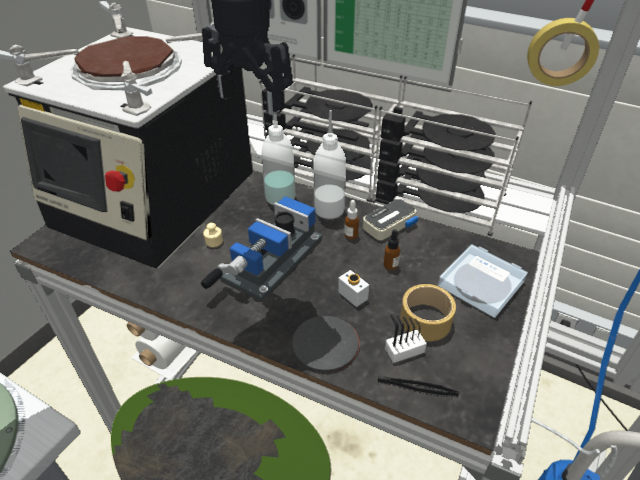

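View pics/top2.png

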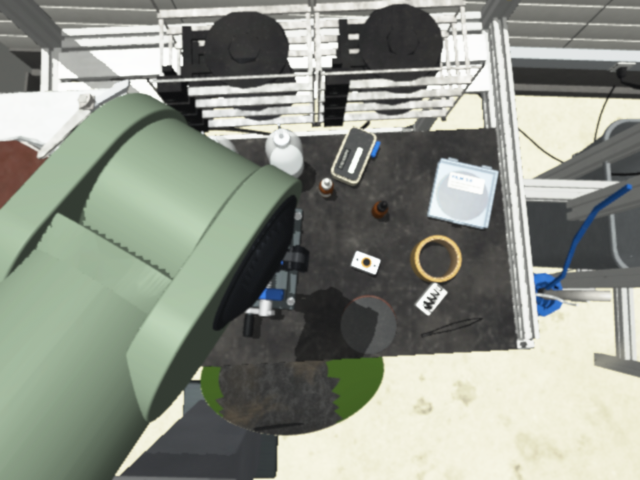

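The gripper is now over the vise and clear of the oven; in the scene its fingers are at about (245,70).

Request:
arm_command(commands=[{"dx": 2, "dy": 0, "dz": 3, "twist": -0.011}, {"dx": 4, "dy": 0, "dz": 5.5, "twist": -0.011}, {"dx": 7, "dy": 0, "dz": 6.8, "twist": -0.011}, {"dx": 10, "dy": 0.5, "dz": 6.8, "twist": -0.011}, {"dx": 13, "dy": 0.5, "dz": 6.8, "twist": -0.011}, {"dx": 16, "dy": 0.5, "dz": 6.8, "twist": -0.011}, {"dx": 18, "dy": 0.5, "dz": 6.8, "twist": -0.011}, {"dx": 18, "dy": 0.5, "dz": 6.8, "twist": -0.011}])

```text
clock: 3.5
position: [0.6256, -0.2204, 0.159]
tool_rot: [3.002, 1.557, 2.938]
force: [-0.1, 0.2, -0.4]
grip_width: 0.0849
```

```bash
python3 - <<'E'
from h import *
to([(.629,-.223,.054)],86.2)
for n in ["scene"]: cv2.imwrite(f"pics/{n}3.png", imaging.grab_frame(n)[:,:,::-1])
crop("pics/scene3.png",190,100,150,150,4,"pics/s3.png")
E
```

```text
t 3.50 p [ 0.6256 -0.2204  0.159 ] yang 86.34 down [-0.013  0.003 -1.   ] F [-0.1  0.2 -0.4] M [-0.    0.03 -0.01] w 0.0849 q [-0.03  0.72  0.46  1.57 -0.36  0.95  2.05]
  -> [ 0.629 -0.223  0.054] dx 10.49 dy -0.26 dz 0.50 twist 0.002
```

View pics/s3.png

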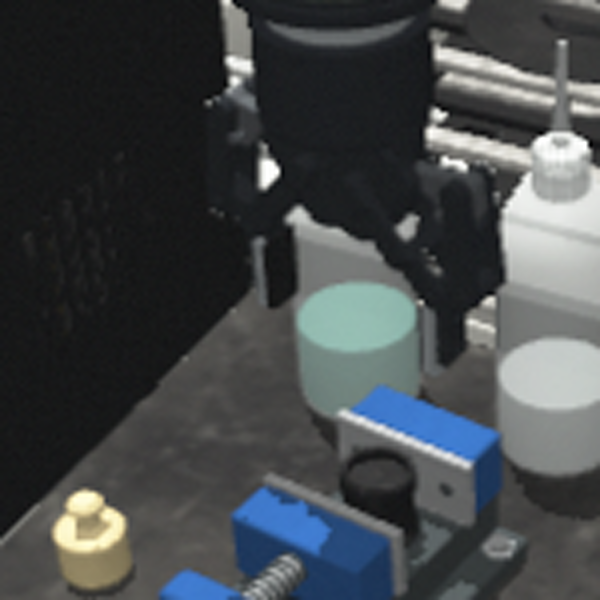

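The gripper is above the loupe with the fingers on its y sides, and the loupe top is at about (285,218) in the scene. Next I descend and grasp.

Request:
arm_command(commands=[{"dx": 2, "dy": -0.25, "dz": 0.4, "twist": 0}, {"dx": 4.5, "dy": -0.25, "dz": 0.4, "twist": 0}, {"dx": 7, "dy": -0.25, "dz": 0.5, "twist": 0}, {"dx": 9, "dy": -0.25, "dz": 0.5, "twist": 0}, {"dx": 10, "dy": -0.25, "dz": 0.5, "twist": 0}, {"dx": 10.3, "dy": -0.25, "dz": 0.5, "twist": 0}, {"dx": 10.3, "dy": -0.25, "dz": 0.5, "twist": 0}])

```text
clock: 4.13
position: [0.6307, -0.2239, 0.0596]
tool_rot: [3.052, 1.561, 2.988]
force: [-0.1, 0.8, 0.6]
grip_width: 0.0856
```

```bash
python3 - <<'E'
from h import *
to([(.629,-.223,.054)],86.2)
for n in ["scene"]: cv2.imwrite(f"pics/{n}4.png", imaging.grab_frame(n)[:,:,::-1])
crop("pics/scene4.png",190,100,150,150,4,"pics/s4.png")
E
```

```text
t 4.13 p [ 0.6307 -0.2239  0.0596] yang 86.32 down [-0.01   0.002 -1.   ] F [-0.1  0.8  0.6] M [ 0.    0.04 -0.04] w 0.0856 q [ 0.01  0.85  0.39  1.6  -0.42  0.79  2.09]
  -> [ 0.629 -0.223  0.054] dx 0.56 dy 0.08 dz -0.17 twist 0.002
```

View pics/s4.png

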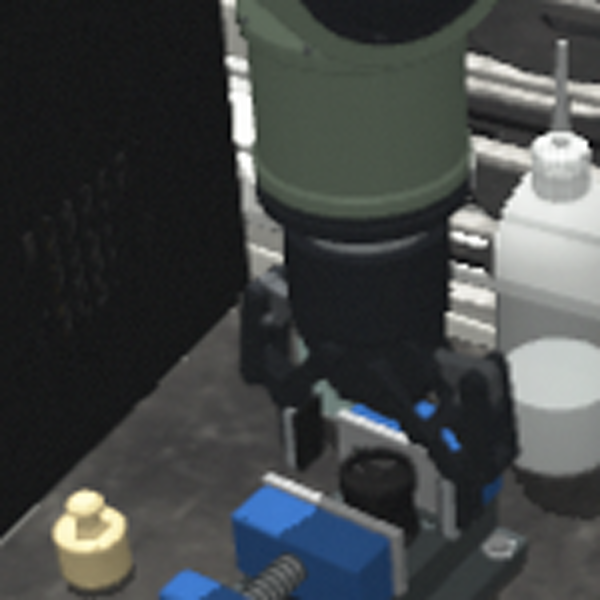

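Request:
arm_command(commands=[{"dx": 0.5, "dy": 0.05, "dz": -0.15, "twist": 0}, {"dx": 0.5, "dy": 0.05, "dz": -0.15, "twist": 0}, {"dx": 0.5, "dy": 0.05, "dz": -0.15, "twist": 0}, {"dx": 0.5, "dy": 0.05, "dz": -0.15, "twist": 0}, {"dx": 0.5, "dy": 0.05, "dz": -0.15, "twist": 0}, {"dx": 0.5, "dy": 0.05, "dz": -0.15, "twist": 0}, {"dx": 0.5, "dy": 0.05, "dz": -0.15, "twist": 0}, {"dx": 0.5, "dy": 0.05, "dz": -0.15, "twist": 0}], grip=1, squeeze=25)

```text
clock: 4.85
position: [0.6298, -0.2235, 0.056]
tool_rot: [3.062, 1.562, 2.998]
force: [-1.6, 0.1, 6.7]
grip_width: 0.0376
```

```bash
python3 - <<'E'
from h import *
show()
for n in ["scene"]: cv2.imwrite(f"pics/{n}5.png", imaging.grab_frame(n)[:,:,::-1])
crop("pics/scene5.png",230,150,100,100,6,"pics/s5.png")
E
```

```text
t 4.85 p [ 0.6298 -0.2235  0.056 ] yang 86.32 down [-0.008  0.001 -1.   ] F [-1.6  0.1  6.7] M [ 0.22  0.35 -0.03] w 0.0376 q [ 0.01  0.86  0.39  1.6  -0.42  0.78  2.1 ]
```

View pics/s5.png

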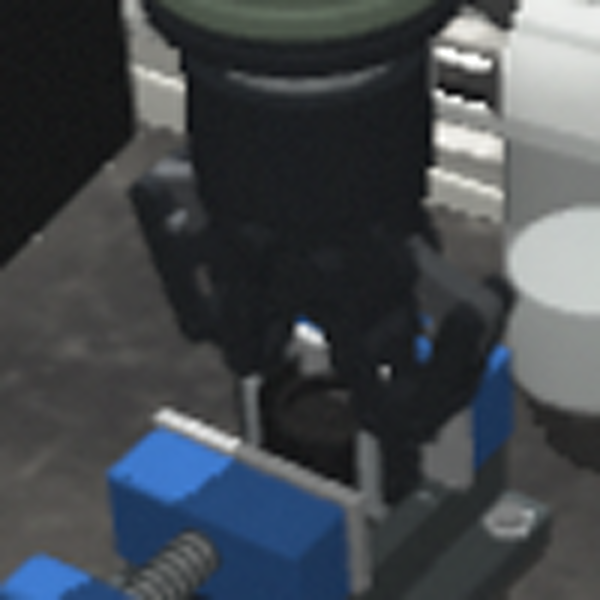

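The loupe is held: the pads sit on both sides at (272,218)/(291,226) and the opening reads 37.6 mm. Lifting.

Request:
arm_command(commands=[{"dx": -1, "dy": 0, "dz": 0, "twist": 0}, {"dx": -2.5, "dy": 0, "dz": 0, "twist": 0}, {"dx": -5, "dy": 0, "dz": 0, "twist": 0}, {"dx": -7.5, "dy": 0, "dz": 0, "twist": 0}, {"dx": -10, "dy": 0, "dz": 0, "twist": 0}, {"dx": -12, "dy": 0, "dz": 0, "twist": 0}, {"dx": -12, "dy": 0, "dz": 0, "twist": 0}])

```text
clock: 5.48
position: [0.6325, -0.2247, 0.1819]
tool_rot: [-2.729, 1.569, -2.793]
force: [0.6, -0.9, 0.3]
grip_width: 0.0374
```

```bash
python3 - <<'E'
from h import *
to([(.459,-.413,.175),(.459,-.413,.10),(.459,-.413,.027)],66)
for n in ["scene"]: cv2.imwrite(f"pics/{n}6.png", imaging.grab_frame(n)[:,:,::-1])
crop("pics/scene6.png",190,100,150,150,4,"pics/s6.png")
E
```

```text
t 5.48 p [ 0.6325 -0.2247  0.1819] yang 86.30 down [-0.002 -0.001 -1.   ] F [ 0.6 -0.9  0.3] M [0.04 0.   0.  ] w 0.0374 q [-0.03  0.71  0.47  1.54 -0.36  0.99  2.04]
  -> [ 0.459 -0.413  0.175] dx 0.74 dy -19.91 dz -16.10 twist 0.354
  -> [ 0.459 -0.413  0.1  ] dx 8.24 dy -19.90 dz -16.08 twist 0.354
  -> [ 0.459 -0.413  0.027] dx 15.54 dy -19.90 dz -16.07 twist 0.354
```

View pics/s6.png

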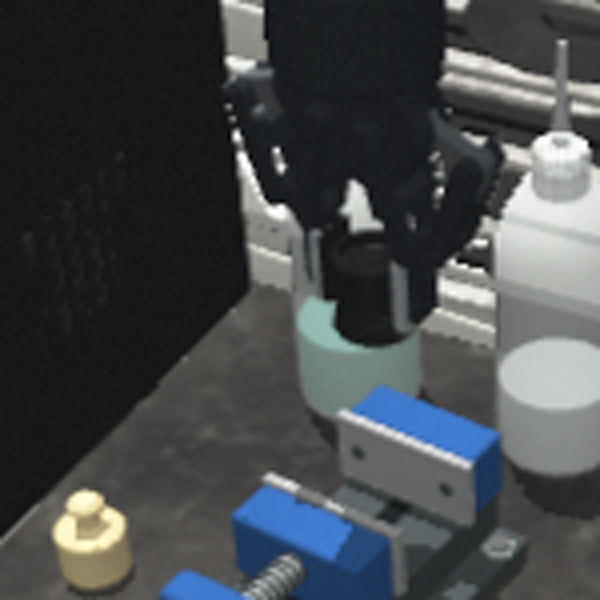

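The loupe is upright in the gripper and clear of the vise. Next, carry it over the pad.

Request:
arm_command(commands=[{"dx": 0, "dy": -2, "dz": -1.6, "twist": 0.05}, {"dx": 0, "dy": -5, "dz": -4, "twist": 0.1}, {"dx": 0, "dy": -8, "dz": -6.5, "twist": 0.16}, {"dx": 0, "dy": -11, "dz": -9, "twist": 0.22}, {"dx": 1, "dy": -14, "dz": -11.3, "twist": 0.28}, {"dx": 3, "dy": -17, "dz": -13.8, "twist": 0.33}, {"dx": 5, "dy": -19, "dz": -15.4, "twist": 0.35}, {"dx": 7, "dy": -19.9, "dz": -16.1, "twist": 0.35}, {"dx": 9, "dy": -19.9, "dz": -16.1, "twist": 0.35}, {"dx": 10, "dy": -19.9, "dz": -16.1, "twist": 0.35}, {"dx": 10, "dy": -19.9, "dz": -16.1, "twist": 0.35}])

```text
clock: 6.45
position: [0.4574, -0.4114, 0.0784]
tool_rot: [-3.069, 1.564, 2.8]
force: [-0.5, 0.9, -0.7]
grip_width: 0.0374
```

```bash
python3 - <<'E'
from h import *
to([(.459,-.413,.026)],66)
for n in ["scene"]: cv2.imwrite(f"pics/{n}7.png", imaging.grab_frame(n)[:,:,::-1])
crop("pics/scene7.png",250,230,150,150,4,"pics/s7.png")
E
```

```text
t 6.45 p [ 0.4574 -0.4114  0.0784] yang 66.27 down [-0.006  0.002 -1.   ] F [-0.5  0.9 -0.7] M [-0.01  0.01 -0.01] w 0.0374 q [ 0.33  0.77  0.47  1.76 -0.49  0.74  2.21]
  -> [ 0.459 -0.413  0.026] dx 5.24 dy -0.08 dz 0.25 twist 0.005
```

View pics/s7.png

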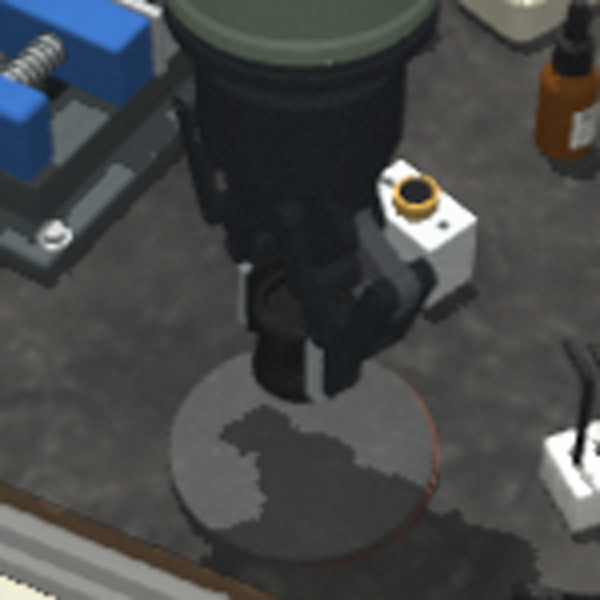

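The loupe hangs upright above the pad, and the block is well clear to the right at about (358,285).

Request:
arm_command(commands=[{"dx": 1.5, "dy": -0.1, "dz": 0.2, "twist": 0}, {"dx": 3, "dy": -0.1, "dz": 0.2, "twist": 0}, {"dx": 4, "dy": -0.1, "dz": 0.2, "twist": 0}, {"dx": 4.7, "dy": -0.1, "dz": 0.2, "twist": 0}, {"dx": 5.0, "dy": -0.1, "dz": 0.2, "twist": 0}, {"dx": 5.1, "dy": -0.1, "dz": 0.2, "twist": 0}, {"dx": 5.1, "dy": -0.1, "dz": 0.2, "twist": 0}, {"dx": 5.1, "dy": -0.1, "dz": 0.2, "twist": 0}])

```text
clock: 7.17
position: [0.4595, -0.4136, 0.0294]
tool_rot: [-2.885, 1.566, 2.985]
force: [0.4, 0.2, -0.3]
grip_width: 0.0375
```

```bash
python3 - <<'E'
from h import *
show()
for n in ["scene"]: cv2.imwrite(f"pics/{n}8.png", imaging.grab_frame(n)[:,:,::-1])
crop("pics/scene8.png",280,290,100,90,6,"pics/s8.png")
E
```

```text
t 7.17 p [ 0.4595 -0.4136  0.0294] yang 66.29 down [-0.005  0.001 -1.   ] F [ 0.4  0.2 -0.3] M [-0.02 -0.04 -0.09] w 0.0375 q [ 0.36  0.85  0.42  1.76 -0.52  0.66  2.24]
```

View pics/s8.png

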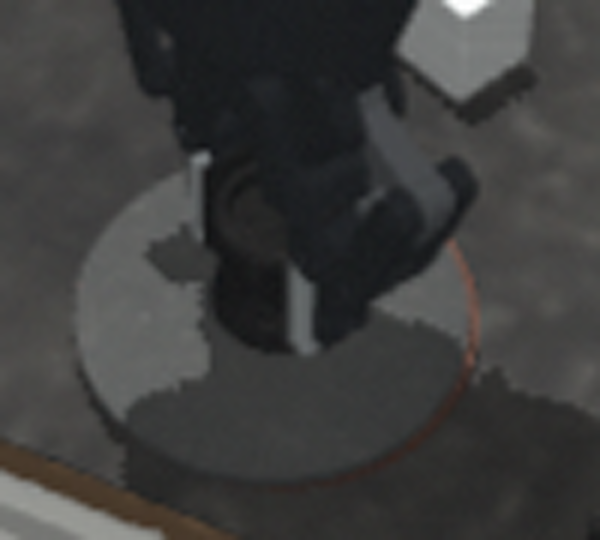

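Request:
arm_command(commands=[{"dx": 0.2, "dy": 0, "dz": 0, "twist": 0}, {"dx": 0.3, "dy": 0, "dz": 0, "twist": 0}, {"dx": 0.4, "dy": 0, "dz": 0, "twist": 0}, {"dx": 0.45, "dy": 0, "dz": 0, "twist": 0}, {"dx": 0.45, "dy": 0, "dz": 0, "twist": 0}, {"dx": 0.45, "dy": 0, "dz": 0, "twist": 0}])

```text
clock: 7.72
position: [0.4596, -0.4138, 0.0256]
tool_rot: [-2.889, 1.567, 2.98]
force: [-1.4, 3.6, 13.7]
grip_width: 0.0379
```

```bash
python3 - <<'E'
from h import *
show()
E
```

```text
t 7.72 p [ 0.4596 -0.4138  0.0256] yang 66.29 down [-0.004  0.001 -1.   ] F [-1.4  3.6 13.7] M [0.72 0.49 0.01] w 0.0379 q [ 0.36  0.85  0.42  1.76 -0.53  0.65  2.24]
```

Request:
arm_command(commands=[{"dx": -0.1, "dy": 0, "dz": 0, "twist": 0}, {"dx": -0.1, "dy": 0, "dz": 0, "twist": 0}, {"dx": -0.1, "dy": 0, "dz": 0, "twist": 0}, {"dx": -0.1, "dy": 0, "dz": 0, "twist": 0}, {"dx": -0.1, "dy": 0, "dz": 0, "twist": 0}, {"dx": -1.5, "dy": 0, "dz": 0, "twist": 0}, {"dx": -4.0, "dy": 0, "dz": 0, "twist": 0}, {"dx": -7.0, "dy": 0, "dz": 0, "twist": 0}, {"dx": -9.0, "dy": 0, "dz": 0, "twist": 0}, {"dx": -10, "dy": 0, "dz": 0, "twist": 0}], grip=-1)

```text
clock: 8.55
position: [0.4606, -0.4147, 0.1292]
tool_rot: [-1.81, 1.569, -2.224]
force: [0.4, -0.3, -0.2]
grip_width: 0.0853
```

```bash
python3 - <<'E'
from h import *
to([(.4592,-.413,.12),(.5815,-.4025,.12),(.5815,-.4025,.013)],71.5)
for n in ["scene","top"]: cv2.imwrite(f"pics/{n}9.png", imaging.grab_frame(n)[:,:,::-1])
a=cv2.imread("pics/scene9.png")[230:390,250:450];b=cv2.imread("pics/top9.png")[190:350,310:510]
cv2.imwrite("pics/s9.png",cv2.resize(np.hstack([a,b]),None,fx=2,fy=2,interpolation=cv2.INTER_CUBIC))
E
```

```text
t 8.55 p [ 0.4606 -0.4147  0.1292] yang 66.26 down [-0.001 -0.001 -1.   ] F [ 0.4 -0.3 -0.2] M [-0.02  0.    0.03] w 0.0853 q [ 0.3   0.71  0.52  1.73 -0.45  0.83  2.18]
  -> [ 0.4592 -0.413   0.12  ] dx 0.92 dy 0.10 dz -0.19 twist -0.091
  -> [ 0.5815 -0.4025  0.12  ] dx 0.91 dy 5.98 dz 10.58 twist -0.091
  -> [ 0.5815 -0.4025  0.013 ] dx 11.61 dy 6.00 dz 10.58 twist -0.091
```

View pics/s9.png

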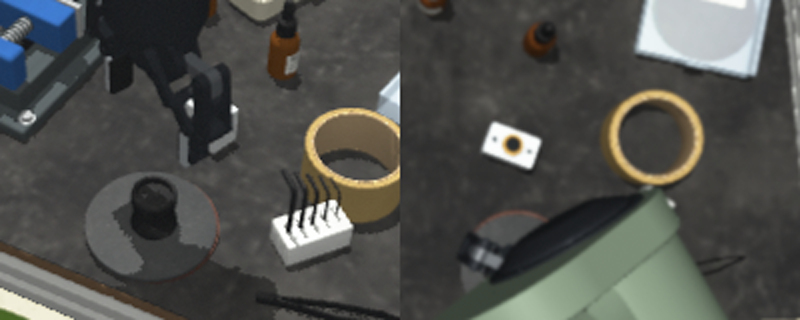

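The loupe stands upright near the middle of the pad, at about (327,332) in the scene. Next, the block.

Request:
arm_command(commands=[{"dx": 0, "dy": 1, "dz": 2, "twist": -0.04}, {"dx": 0, "dy": 2.8, "dz": 5, "twist": -0.09}, {"dx": 0.5, "dy": 4.6, "dz": 8, "twist": -0.09}, {"dx": 1, "dy": 5.8, "dz": 10.2, "twist": -0.09}, {"dx": 1.5, "dy": 6, "dz": 10.6, "twist": -0.09}, {"dx": 3, "dy": 6, "dz": 10.6, "twist": -0.09}, {"dx": 3, "dy": 6, "dz": 10.6, "twist": -0.09}])

```text
clock: 9.23
position: [0.5798, -0.4012, 0.0937]
tool_rot: [-3.036, 1.565, 2.923]
force: [-1.1, -1.0, 0.1]
grip_width: 0.0855
```

```bash
python3 - <<'E'
from h import *
to([(.5817,-.4027,.015)],71.3)
for n in ["scene"]: cv2.imwrite(f"pics/{n}10.png", imaging.grab_frame(n)[:,:,::-1])
crop("pics/scene10.png",290,200,120,120,5,"pics/s10.png")
E
```

```text
t 9.23 p [ 0.5798 -0.4012  0.0937] yang 71.43 down [-0.006  0.001 -1.   ] F [-1.1 -1.   0.1] M [ 0.01  0.08 -0.01] w 0.0855 q [ 0.25  0.87  0.48  1.48 -0.46  0.91  2.11]
  -> [ 0.5817 -0.4027  0.015 ] dx 7.87 dy -0.08 dz 0.28 twist 0.002
```

View pics/s10.png

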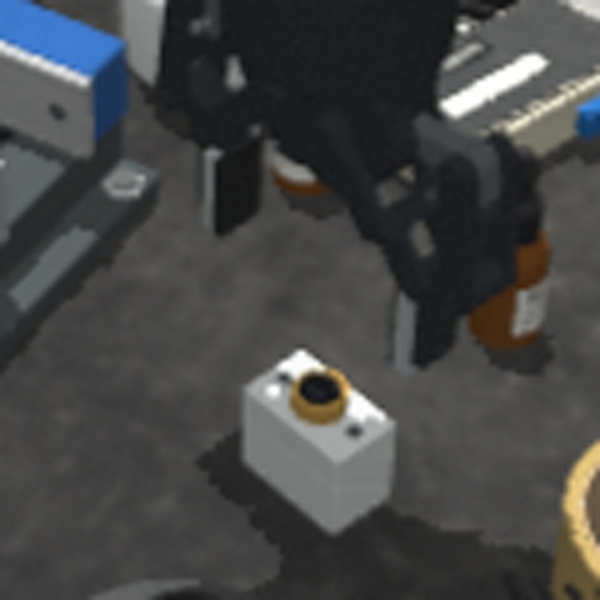

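Request:
arm_command(commands=[{"dx": 2, "dy": -0.1, "dz": 0.25, "twist": 0}, {"dx": 4, "dy": -0.1, "dz": 0.25, "twist": 0}, {"dx": 6, "dy": -0.1, "dz": 0.25, "twist": 0}, {"dx": 7, "dy": -0.1, "dz": 0.25, "twist": 0}, {"dx": 7.7, "dy": -0.1, "dz": 0.25, "twist": 0}, {"dx": 7.7, "dy": -0.1, "dz": 0.25, "twist": 0}, {"dx": 7.7, "dy": -0.1, "dz": 0.25, "twist": 0}])

```text
clock: 9.87
position: [0.5812, -0.404, 0.0189]
tool_rot: [-2.866, 1.566, 3.092]
force: [0.7, 0.1, 0.4]
grip_width: 0.0855
```

```bash
python3 - <<'E'
from h import *
to([(.5817,-.4027,.015)],71.3)
for n in ["scene"]: cv2.imwrite(f"pics/{n}11.png", imaging.grab_frame(n)[:,:,::-1])
crop("pics/scene11.png",290,200,120,120,5,"pics/s11.png")
E
```

```text
t 9.87 p [ 0.5812 -0.404   0.0189] yang 71.36 down [-0.005  0.    -1.   ] F [0.7 0.1 0.4] M [-0.01 -0.02 -0.02] w 0.0855 q [ 0.28  0.97  0.43  1.49 -0.5   0.8   2.14]
  -> [ 0.5817 -0.4027  0.015 ] dx 0.39 dy 0.14 dz 0.01 twist 0.001
```

View pics/s11.png

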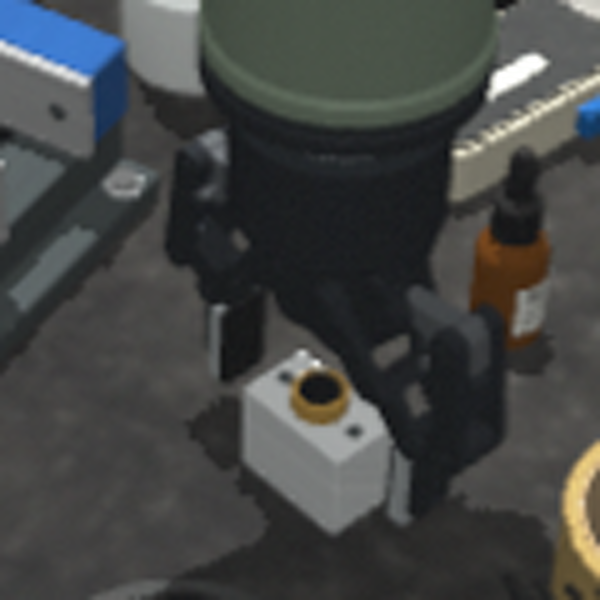

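Request:
arm_command(commands=[{"dx": 0.3, "dy": 0.1, "dz": 0, "twist": 0}, {"dx": 0.3, "dy": 0.1, "dz": 0, "twist": 0}, {"dx": 0.3, "dy": 0.1, "dz": 0, "twist": 0}, {"dx": 0.3, "dy": 0.1, "dz": 0, "twist": 0}, {"dx": 0.3, "dy": 0.1, "dz": 0, "twist": 0}, {"dx": 0.3, "dy": 0.1, "dz": 0, "twist": 0}, {"dx": 0.3, "dy": 0.1, "dz": 0, "twist": 0}], grip=1, squeeze=35)

```text
clock: 10.5
position: [0.5821, -0.4032, 0.0169]
tool_rot: [-2.706, 1.567, -3.032]
force: [-0.7, 0.6, 6.6]
grip_width: 0.0495
```

```bash
python3 - <<'E'
from h import *
show()
for n in ["scene"]: cv2.imwrite(f"pics/{n}12.png", imaging.grab_frame(n)[:,:,::-1])
crop("pics/scene12.png",290,200,120,120,5,"pics/s12.png")
E
```

```text
t 10.50 p [ 0.5821 -0.4032  0.0169] yang 71.37 down [-0.003 -0.    -1.   ] F [-0.7  0.6  6.6] M [0.25 0.14 0.01] w 0.0495 q [ 0.27  0.97  0.43  1.49 -0.5   0.79  2.14]
```

View pics/s12.png

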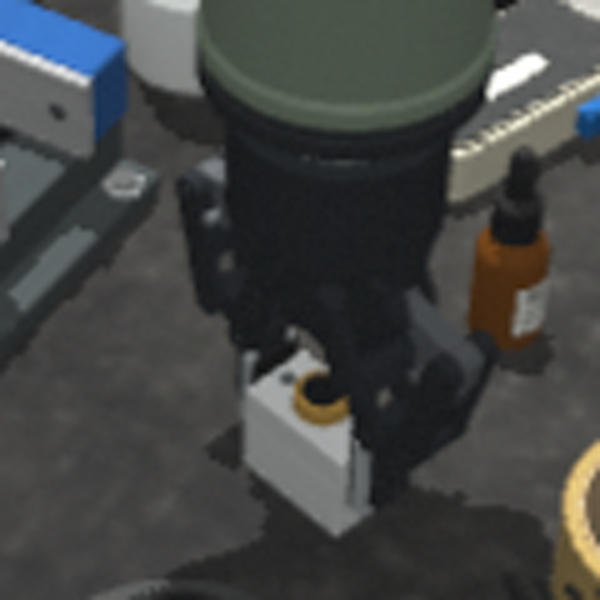

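The block is held across its y faces and the opening reads 49.5 mm. Lift.

Request:
arm_command(commands=[{"dx": -1, "dy": 0, "dz": 0, "twist": 0}, {"dx": -3, "dy": 0, "dz": 0, "twist": 0}, {"dx": -6, "dy": 0, "dz": 0, "twist": 0}, {"dx": -9, "dy": 0, "dz": 0, "twist": 0}, {"dx": -12, "dy": 0, "dz": 0, "twist": 0}, {"dx": -14, "dy": 0, "dz": 0, "twist": 0}, {"dx": -14, "dy": 0, "dz": 0, "twist": 0}])

```text
clock: 11.13
position: [0.5839, -0.4046, 0.1624]
tool_rot: [-0.774, 1.566, -1.1]
force: [0.6, -0.2, -1.0]
grip_width: 0.0493
```

```bash
python3 - <<'E'
from h import *
to([(.634,-.2197,.16),(.634,-.2197,.13),(.634,-.2197,.058)],86.2)
E
```

```text
t 11.13 p [ 0.5839 -0.4046  0.1624] yang 71.36 down [ 0.002 -0.004 -1.   ] F [ 0.6 -0.2 -1. ] M [-0.02 -0.01 -0.02] w 0.0493 q [ 0.23  0.8   0.52  1.44 -0.43  1.01  2.09]
  -> [ 0.634  -0.2197  0.16  ] dx 0.18 dy 19.12 dz -1.16 twist -0.259
  -> [ 0.634  -0.2197  0.13  ] dx 3.18 dy 19.13 dz -1.17 twist -0.259
  -> [ 0.634  -0.2197  0.058 ] dx 10.38 dy 19.15 dz -1.19 twist -0.259
```

Request:
arm_command(commands=[{"dx": 0, "dy": 2, "dz": -0.1, "twist": -0.05}, {"dx": 0, "dy": 5, "dz": -0.3, "twist": -0.1}, {"dx": 0, "dy": 8.5, "dz": -0.5, "twist": -0.15}, {"dx": 0, "dy": 12, "dz": -0.7, "twist": -0.2}, {"dx": 0, "dy": 15, "dz": -0.9, "twist": -0.26}, {"dx": 0.5, "dy": 17.5, "dz": -1.1, "twist": -0.26}, {"dx": 1, "dy": 18.8, "dz": -1.2, "twist": -0.26}, {"dx": 2, "dy": 19.2, "dz": -1.2, "twist": -0.26}, {"dx": 3, "dy": 19.2, "dz": -1.2, "twist": -0.26}, {"dx": 3, "dy": 19.2, "dz": -1.2, "twist": -0.26}])

```text
clock: 11.97
position: [0.6324, -0.2198, 0.1295]
tool_rot: [-1.803, 1.567, -1.869]
force: [-1.0, -0.6, -1.2]
grip_width: 0.0496
```

```bash
python3 - <<'E'
from h import *
to([(.634,-.2197,.058)],86.2)
for n in ["scene"]: cv2.imwrite(f"pics/{n}13.png", imaging.grab_frame(n)[:,:,::-1])
crop("pics/scene13.png",220,130,120,120,5,"pics/s13.png")
E
```

```text
t 11.97 p [ 0.6324 -0.2198  0.1295] yang 86.19 down [-0.001 -0.004 -1.   ] F [-1.  -0.6 -1.2] M [ 0.03 -0.02 -0.  ] w 0.0496 q [-0.03  0.76  0.45  1.58 -0.39  0.89  2.06]
  -> [ 0.634  -0.2197  0.058 ] dx 7.15 dy 0.05 dz 0.16 twist -0.000
```

View pics/s13.png

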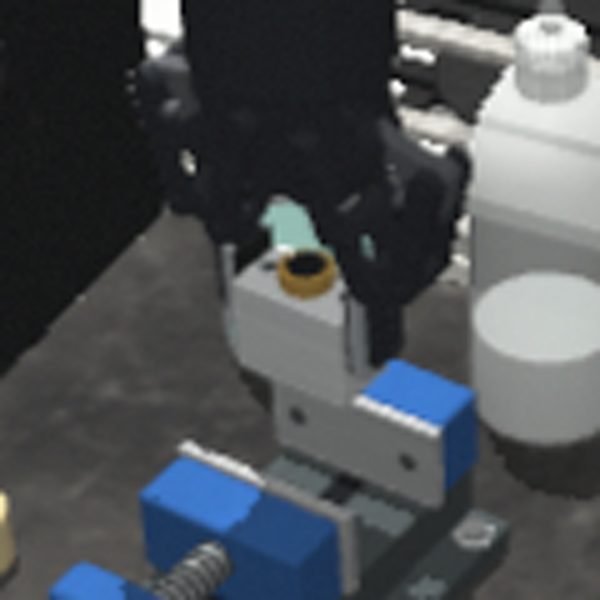

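The block is aligned with the jaws and above the gap. Lower it.

Request:
arm_command(commands=[{"dx": 1.5, "dy": 0, "dz": 0.15, "twist": 0}, {"dx": 3.5, "dy": 0, "dz": 0.15, "twist": 0}, {"dx": 5, "dy": 0, "dz": 0.15, "twist": 0}, {"dx": 6, "dy": 0, "dz": 0.15, "twist": 0}, {"dx": 6.6, "dy": 0, "dz": 0.15, "twist": 0}, {"dx": 6.9, "dy": 0, "dz": 0.15, "twist": 0}, {"dx": 7.0, "dy": 0, "dz": 0.15, "twist": 0}, {"dx": 7.0, "dy": 0, "dz": 0.15, "twist": 0}])

```text
clock: 12.68
position: [0.6343, -0.2211, 0.0609]
tool_rot: [-1.496, 1.566, -1.563]
force: [-0.4, -0.4, -1.5]
grip_width: 0.0495
```

```bash
python3 - <<'E'
from h import *
to([(.634,-.2197,.056)],86.2)
for n in ["scene"]: cv2.imwrite(f"pics/{n}14.png", imaging.grab_frame(n)[:,:,::-1])
crop("pics/scene14.png",230,160,100,100,6,"pics/s14.png")
E
```

```text
t 12.68 p [ 0.6343 -0.2211  0.0609] yang 86.14 down [ 0.    -0.004 -1.   ] F [-0.4 -0.4 -1.5] M [0.03 0.01 0.02] w 0.0495 q [-0.    0.85  0.4   1.6  -0.43  0.78  2.09]
  -> [ 0.634  -0.2197  0.056 ] dx 0.49 dy 0.14 dz -0.04 twist -0.001
```

View pics/s14.png

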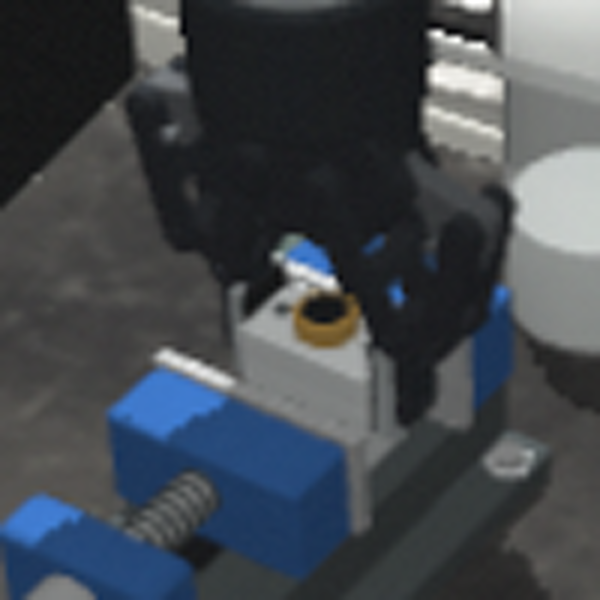

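Request:
arm_command(commands=[{"dx": 0.2, "dy": 0.1, "dz": 0, "twist": 0}, {"dx": 0.4, "dy": 0.1, "dz": 0, "twist": 0}, {"dx": 0.5, "dy": 0.1, "dz": 0, "twist": 0}, {"dx": 0.55, "dy": 0.1, "dz": 0, "twist": 0}, {"dx": 0.55, "dy": 0.1, "dz": 0, "twist": 0}])

```text
clock: 13.15
position: [0.635, -0.22, 0.0569]
tool_rot: [-1.131, 1.566, -1.199]
force: [-3.4, 2.7, 16.2]
grip_width: 0.0492
```

```bash
python3 - <<'E'
from h import *
show()
E
```

```text
t 13.15 p [ 0.635  -0.22    0.0569] yang 86.15 down [ 0.002 -0.004 -1.   ] F [-3.4  2.7 16.2] M [0.95 1.07 0.02] w 0.0492 q [-0.    0.86  0.4   1.6  -0.43  0.77  2.09]
```

Request:
arm_command(commands=[{"dx": -0.1, "dy": 0, "dz": 0, "twist": 0}, {"dx": -0.1, "dy": 0, "dz": 0, "twist": 0}, {"dx": -0.1, "dy": 0, "dz": 0, "twist": 0}, {"dx": -0.1, "dy": 0, "dz": 0, "twist": 0}, {"dx": -0.1, "dy": 0, "dz": 0, "twist": 0}, {"dx": -1.5, "dy": 0, "dz": 0, "twist": 0}, {"dx": -4.0, "dy": 0, "dz": 0, "twist": 0}, {"dx": -7.0, "dy": 0, "dz": 0, "twist": 0}, {"dx": -10.0, "dy": 0, "dz": 0, "twist": 0}, {"dx": -12, "dy": 0, "dz": -2, "twist": 0}, {"dx": -12, "dy": 0, "dz": -6, "twist": 0}, {"dx": -12, "dy": 0, "dz": -10, "twist": 0}], grip=-1)

```text
clock: 14.15
position: [0.5345, -0.2128, 0.1784]
tool_rot: [-0.792, 1.564, -0.858]
force: [0.7, -0.3, -1.2]
grip_width: 0.0854
```

```bash
python3 - <<'E'
from h import *
show()
for n in ["scene","top"]: cv2.imwrite(f"pics/{n}15.png", imaging.grab_frame(n)[:,:,::-1])
crop("pics/scene15.png",190,180,150,120,5,"pics/s15.png")
E
```

```text
t 14.15 p [ 0.5345 -0.2128  0.1784] yang 86.19 down [ 0.004 -0.005 -1.   ] F [ 0.7 -0.3 -1.2] M [-0.02 -0.02  0.01] w 0.0854 q [-0.07  0.56  0.49  1.82 -0.34  0.84  2.09]
```

View pics/s15.png

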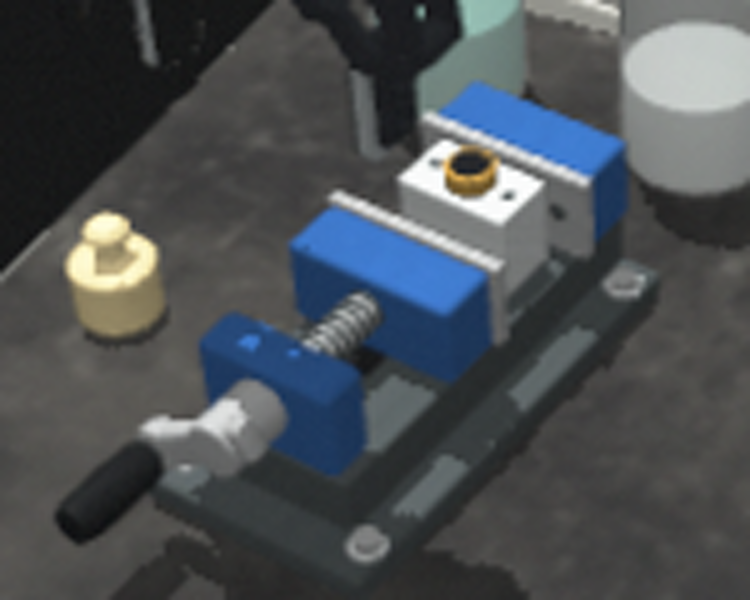

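View pics/top15.png

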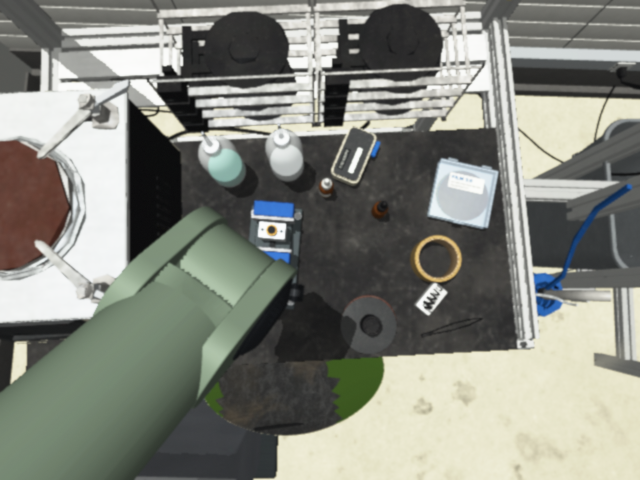

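The block stands upright between the jaws with about 15 mm to the moving jaw, and the loupe is on the pad at (371,325) in the top view. Next I'll fit the vise pose and the crank.

```bash
python3 - <<'E'
from h import *
from scipy.optimize import least_squares
np.set_printoptions(precision=4,suppress=True)
W=dict(mjL=(.6041,-.1779),mjR=(.5983,-.2576),fjL=(.6574,-.1819),fjR=(.6544,-.26),fbL=(.6931,-.1846),fbR=(.689,-.2588),
a=(.5087,-.1837),b=(.5039,-.2437),c=(.5249,-.2449),d=(.5288,-.1846))
def mod(p):
    tx,ty,th,f,m=p;V=dict(mjL=(m,.04),mjR=(m,-.04),fjL=(f,.04),fjR=(f,-.04),fbL=(f+.035,.04),fbR=(f+.035,-.04),a=(-.085,.031),b=(-.085,-.031),c=(-.063,-.031),d=(-.063,.031))
    R=np.array([[np.cos(th),-np.sin(th)],[np.sin(th),np.cos(th)]]); return {k:R@np.array(v)+[tx,ty] for k,v in V.items()},R
def res(p):
    M,_=mod(p); return np.concatenate([M[k]-np.array(W[k]) for k in W])
s=least_squares(res,[.59,-.217,-.06,.065,.01],loss='soft_l1',f_scale=.002);p=s.x
print(p,np.degrees(p[2]),(res(p)*1000).round(1))
_,R=mod(p);t=p[:2]
print("axis at x-137:",R@[-.137,0]+t)
gend=np.array([.4374,-.1786,.0444]);gs=np.array([.4755,-.1808,.0435])
for g in (gend,gs,(gend+gs)/2): print("grip in vise",R.T@(g[:2]-t),g[2])
print("gap",p[3]-p[4],"c from gap",(0.064-(p[3]-p[4]))/.0025465)
# stub in vise
s_=(190+470/5,180+160/5)
b=onz("scene",s_,.088);print("stub",R.T@(b[:2]-t))
crop("pics/top0.png",235,285,60,60,10,"pics/grip_t.png")
crop("pics/scene15.png",190,250,70,60,10,"pics/grip_s.png")
E
```

```text
[ 0.5904 -0.2176 -0.0499  0.0656  0.0108] -2.8591640700734677 [-0.9 -0.3  0.9 -0.5  0.6  1.  -0.4 -0.8 -0.2  1.9 -0.  -3.8 -1.6  1.3
  0.1 -0.6  1.1 -0.5  0.3  1.1]
axis at x-137: [ 0.4536 -0.2108]
grip in vise [-0.1548  0.0313] 0.0444
grip in vise [-0.1166  0.031 ] 0.0435
grip in vise [-0.1357  0.0312] 0.04395
gap 0.05489057696804084 c from gap 3.577232684845538
stub [ 0.0451 -0.0007]
```

View pics/grip_t.png

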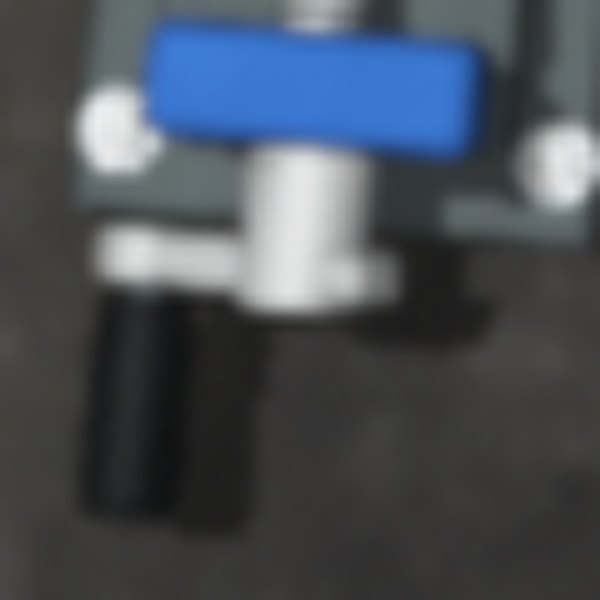

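View pics/grip_s.png

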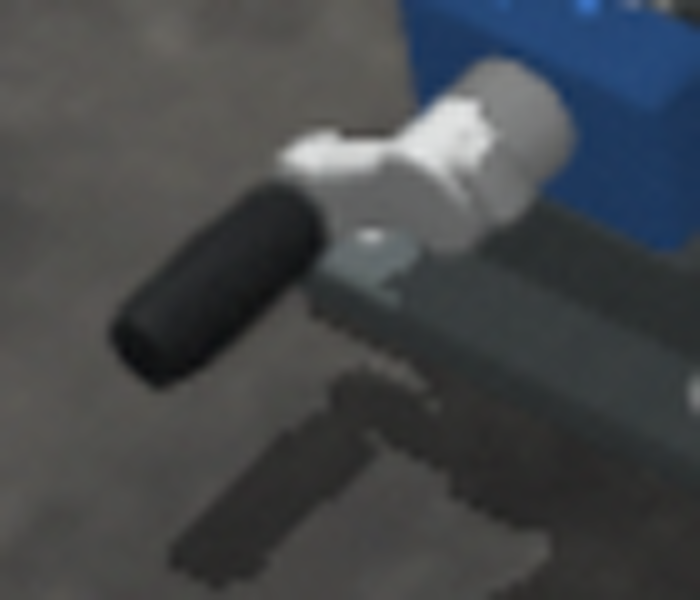

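```bash
python3 - <<'E'
from h import *
np.set_printoptions(precision=4,suppress=True)
print(tri((204.5,285.5),(248.1,335.5)),tri((220,271.5),(248.8,315)))
to([(.451,-.180,.15),(.451,-.180,.040)],86.5)
E
```

```text
(array([ 0.436 , -0.1791,  0.0433]), [0.58, 0.58]) (array([ 0.4758, -0.1803,  0.0443]), [1.33, 1.33])
t 14.25 p [ 0.5289 -0.213   0.1776] yang 85.94 down [-0.002 -0.002 -1.   ] F [ 2.1 -0.6 -0.5] M [-0.03 -0.06 -0.01] w 0.0854 q [-0.07  0.56  0.49  1.83 -0.34  0.84  2.09]
  -> [ 0.451 -0.18   0.15 ] dx 2.76 dy 2.74 dz -8.00 twist -0.010
  -> [ 0.451 -0.18   0.04 ] dx 13.76 dy 2.77 dz -7.98 twist -0.010
```

Request:
arm_command(commands=[{"dx": 0, "dy": 1, "dz": -3, "twist": 0}, {"dx": 0.5, "dy": 2, "dz": -6, "twist": -0.01}, {"dx": 1, "dy": 2.7, "dz": -8, "twist": -0.01}, {"dx": 2, "dy": 2.7, "dz": -8, "twist": -0.01}, {"dx": 3.5, "dy": 2.7, "dz": -8, "twist": -0.01}, {"dx": 5, "dy": 2.7, "dz": -8, "twist": -0.01}, {"dx": 6, "dy": 2.7, "dz": -8, "twist": -0.01}, {"dx": 6, "dy": 2.7, "dz": -8, "twist": -0.01}])

```text
clock: 14.92
position: [0.4505, -0.1805, 0.1165]
tool_rot: [-2.563, 1.567, -2.624]
force: [0.4, -0.5, 0.1]
grip_width: 0.0859
```

```bash
python3 - <<'E'
from h import *
to([(.451,-.180,.040)],86.5)
for n in ["scene"]: cv2.imwrite(f"pics/{n}16.png", imaging.grab_frame(n)[:,:,::-1])
crop("pics/scene16.png",150,180,150,120,5,"pics/s16.png")
E
```

```text
t 14.92 p [ 0.4505 -0.1805  0.1165] yang 86.50 down [-0.003 -0.002 -1.   ] F [ 0.4 -0.5  0.1] M [ 0.08  0.02 -0.02] w 0.0859 q [-0.07  0.54  0.43  2.08 -0.39  0.6   2.14]
  -> [ 0.451 -0.18   0.04 ] dx 7.65 dy 0.06 dz 0.07 twist 0.000
```

View pics/s16.png

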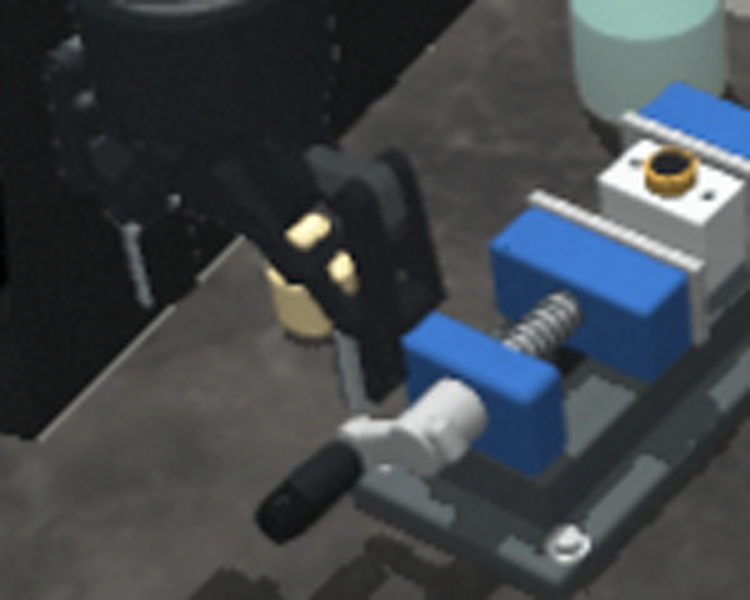

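The fingers straddle the crank grip, which ends at about (204,285) in the scene. I'll descend 4 mm further towards the robot to stay clear of the hub.

Request:
arm_command(commands=[{"dx": 0, "dy": 0, "dz": -0.3, "twist": 0}, {"dx": 1.5, "dy": 0, "dz": -0.3, "twist": 0}, {"dx": 3, "dy": 0, "dz": -0.3, "twist": 0}, {"dx": 4.5, "dy": 0, "dz": -0.3, "twist": 0}, {"dx": 6, "dy": 0, "dz": -0.3, "twist": 0}, {"dx": 7, "dy": 0, "dz": -0.3, "twist": 0}, {"dx": 7.5, "dy": 0, "dz": -0.3, "twist": 0}, {"dx": 7.6, "dy": 0, "dz": -0.3, "twist": 0}])

```text
clock: 15.63
position: [0.4474, -0.1808, 0.0412]
tool_rot: [-2.501, 1.567, -2.563]
force: [-1.0, -0.3, 0.5]
grip_width: 0.0859
```

```bash
python3 - <<'E'
from h import *
to([(.447,-.180,.040)],86.5)
for n in ["scene"]: cv2.imwrite(f"pics/{n}17.png", imaging.grab_frame(n)[:,:,::-1])
crop("pics/scene17.png",150,180,150,120,5,"pics/s17.png")
E
```

```text
t 15.63 p [ 0.4474 -0.1808  0.0412] yang 86.47 down [-0.003 -0.002 -1.   ] F [-1.  -0.3  0.5] M [-0.02  0.04  0.03] w 0.0859 q [ 0.02  0.67  0.32  2.11 -0.47  0.43  2.22]
  -> [ 0.447 -0.18   0.04 ] dx 0.12 dy 0.08 dz -0.05 twist -0.000
```

View pics/s17.png

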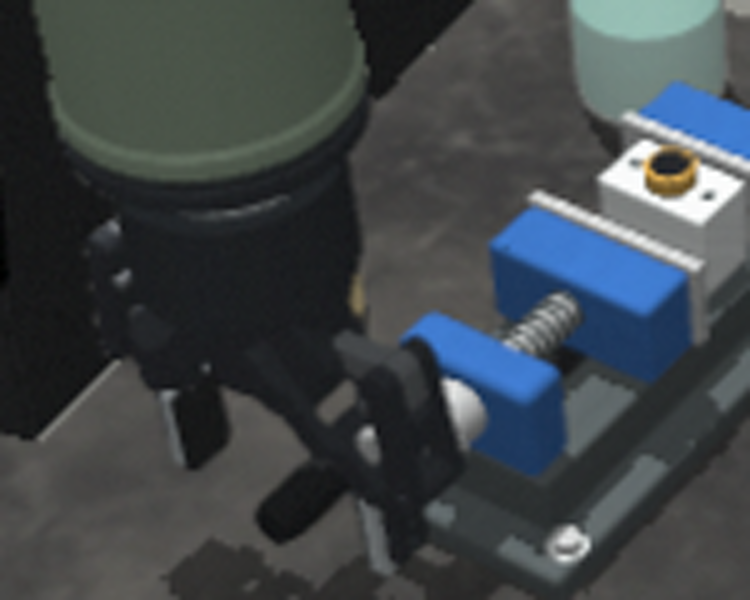

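Request:
arm_command(commands=[{"dx": 0.1, "dy": 0, "dz": 0, "twist": 0}, {"dx": 0.1, "dy": 0, "dz": 0, "twist": 0}, {"dx": 0.1, "dy": 0, "dz": 0, "twist": 0}, {"dx": 0.1, "dy": 0, "dz": 0, "twist": 0}, {"dx": 0.1, "dy": 0, "dz": 0, "twist": 0}, {"dx": 0.1, "dy": 0, "dz": 0, "twist": 0}, {"dx": 0.1, "dy": 0, "dz": 0, "twist": 0}, {"dx": 0.1, "dy": 0, "dz": 0, "twist": 0}, {"dx": 0.1, "dy": 0, "dz": 0, "twist": 0}, {"dx": 0.1, "dy": 0, "dz": 0, "twist": 0}], grip=1, squeeze=40)

```text
clock: 16.52
position: [0.4476, -0.1806, 0.0405]
tool_rot: [-2.47, 1.567, -2.531]
force: [1.9, 3.7, -0.5]
grip_width: 0.0173
```

```bash
python3 - <<'E'
from h import *
show()
for n in ["scene"]: cv2.imwrite(f"pics/{n}18.png", imaging.grab_frame(n)[:,:,::-1])
crop("pics/scene18.png",150,180,150,120,5,"pics/s18.png")
E
```

```text
t 16.52 p [ 0.4476 -0.1806  0.0405] yang 86.49 down [-0.003 -0.002 -1.   ] F [ 1.9  3.7 -0.5] M [ 0.84 -0.3   0.12] w 0.0173 q [ 0.02  0.67  0.32  2.11 -0.48  0.43  2.22]
```

View pics/s18.png

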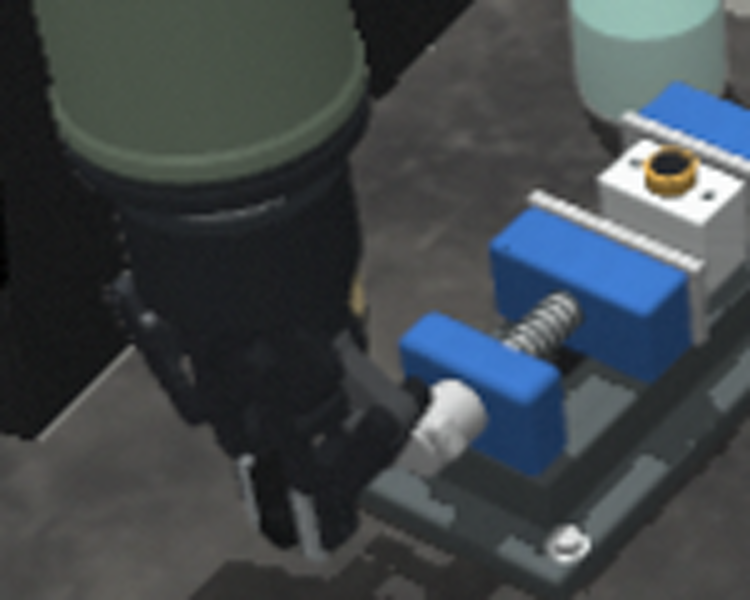

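The grip is held between the pads. Next I'll work out the circular path.

```bash
cat > circ.py <<'E'
from h import *
import sys
# circ centre in TCP coords (y,z)
def rows(cs,xr,yc,zc,yang=86.5,r=.036):
    s,p,R=st(); show()
    ph=np.arctan2(-(p[1]-yc),p[2]-zc); print("c meas mod2pi %.3f r %.4f"%(ph%(2*np.pi),np.hypot(p[1]-yc,p[2]-zc)))
    th=np.radians(yang-90)
    out=[]
    for c in cs:
        v=-r*np.sin(c)
        q=np.array([xr-np.sin(th)*v,yc+np.cos(th)*v,zc+r*np.cos(c)])
        d=R.T@(q-p)*100; out.append((round(c,2),*d.round(2)))
    for o in out: print(o)
E
python3 - <<'E'
from circ import *
rows(4.12+np.cumsum([.08,.12,.16]+[.2]*9),.4491,-.2104,.0606)
E
```

```text
t 16.57 p [ 0.4476 -0.1806  0.0405] yang 86.49 down [-0.003 -0.002 -1.   ] F [ 2.2  4.1 -0.9] M [ 0.87 -0.3   0.16] w 0.0176 q [ 0.02  0.67  0.32  2.11 -0.48  0.43  2.22]
c meas mod2pi 4.118 r 0.0359
(np.float64(4.2), np.float64(-0.25), np.float64(0.18), np.float64(0.33))
(np.float64(4.32), np.float64(-0.63), np.float64(0.36), np.float64(0.33))
(np.float64(4.48), np.float64(-1.18), np.float64(0.54), np.float64(0.32))
(np.float64(4.68), np.float64(-1.89), np.float64(0.63), np.float64(0.32))
(np.float64(4.88), np.float64(-2.61), np.float64(0.58), np.float64(0.32))
(np.float64(5.08), np.float64(-3.3), np.float64(0.39), np.float64(0.32))
(np.float64(5.28), np.float64(-3.95), np.float64(0.07), np.float64(0.32))
(np.float64(5.48), np.float64(-4.51), np.float64(-0.38), np.float64(0.32))
(np.float64(5.68), np.float64(-4.97), np.float64(-0.93), np.float64(0.32))
(np.float64(5.88), np.float64(-5.32), np.float64(-1.56), np.float64(0.31))
(np.float64(6.08), np.float64(-5.53), np.float64(-2.25), np.float64(0.31))
(np.float64(6.28), np.float64(-5.6), np.float64(-2.96), np.float64(0.31))
```

Request:
arm_command(commands=[{"dx": -0.25, "dy": 0.18, "dz": 0, "twist": 0}, {"dx": -0.63, "dy": 0.36, "dz": 0, "twist": 0}, {"dx": -1.18, "dy": 0.54, "dz": 0, "twist": 0}, {"dx": -1.89, "dy": 0.63, "dz": 0, "twist": 0}, {"dx": -2.6, "dy": 0.58, "dz": 0, "twist": 0}, {"dx": -3.3, "dy": 0.4, "dz": 0, "twist": 0}, {"dx": -3.95, "dy": 0.07, "dz": 0, "twist": 0}, {"dx": -4.5, "dy": -0.4, "dz": 0, "twist": 0}])

```text
clock: 17.23
position: [0.4474, -0.1848, 0.0864]
tool_rot: [-2.457, 1.568, -2.518]
force: [1.4, 0.9, -2.8]
grip_width: 0.0176
```

```bash
python3 - <<'E'
from circ import *
rows(5.48+np.cumsum([.1]+[.2]*11),.4458,-.2104,.0606)
for n in ["scene"]: cv2.imwrite(f"pics/{n}19.png", imaging.grab_frame(n)[:,:,::-1])
crop("pics/scene19.png",150,180,150,120,5,"pics/s19.png")
E
```

```text
t 17.23 p [ 0.4474 -0.1848  0.0864] yang 86.50 down [-0.003 -0.002 -1.   ] F [ 1.4  0.9 -2.8] M [ 0.23 -0.23  0.06] w 0.0176 q [-0.02  0.59  0.39  2.1  -0.42  0.53  2.19]
c meas mod2pi 5.501 r 0.0364
(np.float64(5.58), np.float64(-0.16), np.float64(-0.24), np.float64(-0.01))
(np.float64(5.78), np.float64(-0.57), np.float64(-0.83), np.float64(-0.01))
(np.float64(5.98), np.float64(-0.85), np.float64(-1.5), np.float64(-0.01))
(np.float64(6.18), np.float64(-1.0), np.float64(-2.2), np.float64(-0.01))
(np.float64(6.38), np.float64(-1.0), np.float64(-2.92), np.float64(-0.01))
(np.float64(6.58), np.float64(-0.85), np.float64(-3.62), np.float64(-0.01))
(np.float64(6.78), np.float64(-0.58), np.float64(-4.29), np.float64(-0.01))
(np.float64(6.98), np.float64(-0.17), np.float64(-4.88), np.float64(-0.01))
(np.float64(7.18), np.float64(0.34), np.float64(-5.38), np.float64(-0.01))
(np.float64(7.38), np.float64(0.95), np.float64(-5.77), np.float64(-0.0))
(np.float64(7.58), np.float64(1.62), np.float64(-6.03), np.float64(-0.0))
(np.float64(7.78), np.float64(2.33), np.float64(-6.15), np.float64(-0.0))
```

View pics/s19.png

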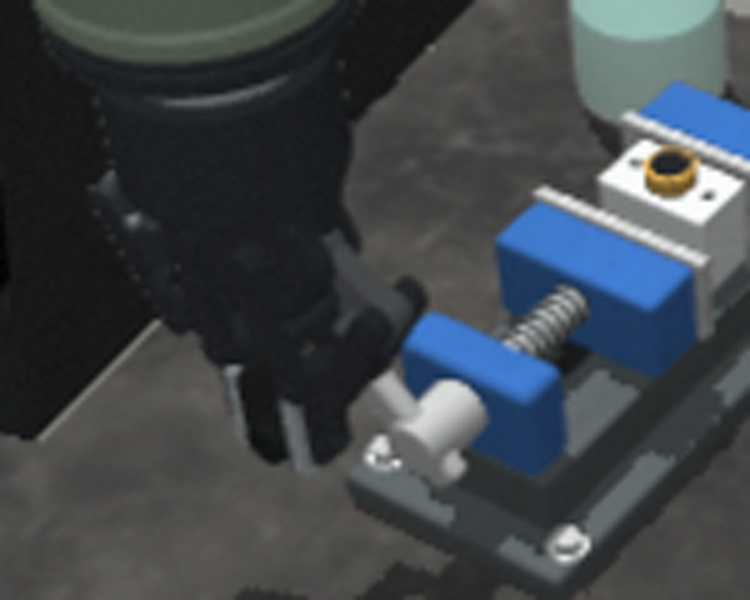

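The crank follows and the jaw is moving, with only a few newtons of force. Continue.

Request:
arm_command(commands=[{"dx": -0.16, "dy": -0.24, "dz": 0, "twist": 0}, {"dx": -0.57, "dy": -0.83, "dz": 0, "twist": 0}, {"dx": -0.85, "dy": -1.5, "dz": 0, "twist": 0}, {"dx": -1.0, "dy": -2.2, "dz": 0, "twist": 0}, {"dx": -1.0, "dy": -2.92, "dz": 0, "twist": 0}, {"dx": -0.85, "dy": -3.62, "dz": 0, "twist": 0}, {"dx": -0.58, "dy": -4.29, "dz": 0, "twist": 0}, {"dx": -0.17, "dy": -4.88, "dz": 0, "twist": 0}, {"dx": 0.34, "dy": -5.38, "dz": 0, "twist": 0}, {"dx": 0.95, "dy": -5.77, "dz": 0, "twist": 0}, {"dx": 1.62, "dy": -6.03, "dz": 0, "twist": 0}, {"dx": 2.33, "dy": -6.15, "dz": 0, "twist": 0}])

```text
clock: 18.28
position: [0.4444, -0.2467, 0.0636]
tool_rot: [-2.64, 1.569, -2.701]
force: [7.1, 13.5, 1.7]
grip_width: 0.0173
```

```bash
python3 - <<'E'
from circ import *
rows(7.78+np.cumsum([.1]+[.2]*11),.4458,-.2104,.0606)
for n in ["scene"]: cv2.imwrite(f"pics/{n}20.png", imaging.grab_frame(n)[:,:,::-1])
crop("pics/scene20.png",150,180,150,120,5,"pics/s20.png")
E
```

```text
t 18.28 p [ 0.4444 -0.2467  0.0636] yang 86.51 down [-0.001 -0.001 -1.   ] F [ 7.1 13.5  1.7] M [ 2.75 -1.57  0.22] w 0.0173 q [ 0.13  0.65  0.35  2.05 -0.44  0.52  2.31]
c meas mod2pi 1.489 r 0.0364
(np.float64(7.88), np.float64(0.39), np.float64(0.04), np.float64(-0.08))
(np.float64(8.08), np.float64(1.11), np.float64(0.13), np.float64(-0.08))
(np.float64(8.28), np.float64(1.79), np.float64(0.36), np.float64(-0.08))
(np.float64(8.48), np.float64(2.41), np.float64(0.72), np.float64(-0.08))
(np.float64(8.68), np.float64(2.95), np.float64(1.2), np.float64(-0.08))
(np.float64(8.88), np.float64(3.38), np.float64(1.77), np.float64(-0.08))
(np.float64(9.08), np.float64(3.69), np.float64(2.42), np.float64(-0.08))
(np.float64(9.28), np.float64(3.86), np.float64(3.12), np.float64(-0.08))
(np.float64(9.48), np.float64(3.89), np.float64(3.84), np.float64(-0.08))
(np.float64(9.68), np.float64(3.78), np.float64(4.55), np.float64(-0.08))
(np.float64(9.88), np.float64(3.53), np.float64(5.22), np.float64(-0.08))
(np.float64(10.08), np.float64(3.15), np.float64(5.83), np.float64(-0.08))
```

View pics/s20.png

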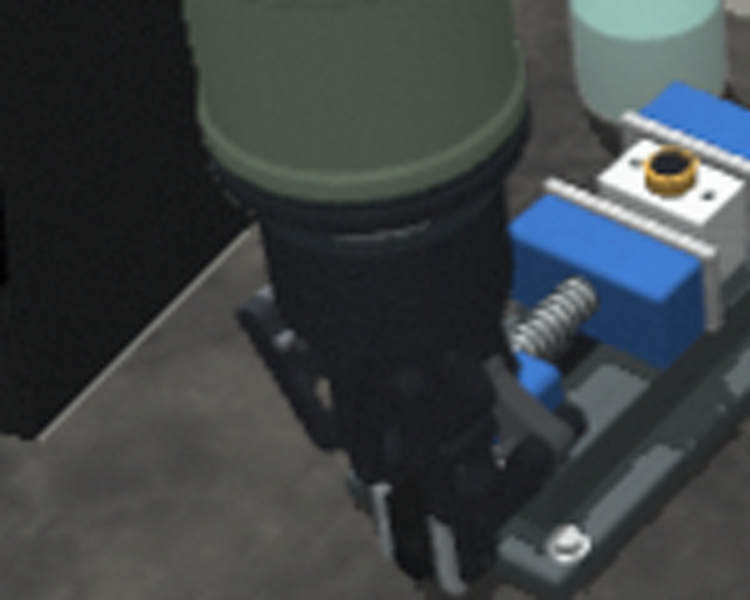

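```bash
python3 - <<'E'
from circ import *
rows(7.78+np.cumsum([.1]+[.2]*11),.4462,-.2096,.0606,87.5)
E
```

```text
t 18.33 p [ 0.4443 -0.2466  0.0626] yang 86.51 down [-0.002 -0.001 -1.   ] F [ 9.  11.1 -1.3] M [ 2.25 -2.09  0.16] w 0.0174 q [ 0.13  0.65  0.35  2.05 -0.44  0.52  2.31]
c meas mod2pi 1.517 r 0.0371
(np.float64(7.88), np.float64(0.29), np.float64(0.11), np.float64(0.03))
(np.float64(8.08), np.float64(1.01), np.float64(0.2), np.float64(0.02))
(np.float64(8.28), np.float64(1.69), np.float64(0.43), np.float64(0.02))
(np.float64(8.48), np.float64(2.31), np.float64(0.79), np.float64(0.02))
(np.float64(8.68), np.float64(2.85), np.float64(1.27), np.float64(0.01))
(np.float64(8.88), np.float64(3.28), np.float64(1.84), np.float64(0.0))
(np.float64(9.08), np.float64(3.59), np.float64(2.49), np.float64(-0.01))
(np.float64(9.28), np.float64(3.76), np.float64(3.19), np.float64(-0.02))
(np.float64(9.48), np.float64(3.79), np.float64(3.91), np.float64(-0.03))
(np.float64(9.68), np.float64(3.68), np.float64(4.62), np.float64(-0.05))
(np.float64(9.88), np.float64(3.43), np.float64(5.29), np.float64(-0.06))
(np.float64(10.08), np.float64(3.05), np.float64(5.9), np.float64(-0.07))
```

Request:
arm_command(commands=[{"dx": 0.29, "dy": 0.11, "dz": 0.05, "twist": 0}, {"dx": 1.0, "dy": 0.2, "dz": 0.05, "twist": 0}, {"dx": 1.69, "dy": 0.43, "dz": 0.05, "twist": 0}, {"dx": 2.3, "dy": 0.79, "dz": 0.05, "twist": 0}, {"dx": 2.85, "dy": 1.27, "dz": 0.05, "twist": 0}, {"dx": 3.28, "dy": 1.84, "dz": 0.04, "twist": 0}, {"dx": 3.59, "dy": 2.49, "dz": 0.03, "twist": 0}])

```text
clock: 18.92
position: [0.4458, -0.2217, 0.0261]
tool_rot: [-2.689, 1.569, -2.751]
force: [-2.7, 0.1, 7.6]
grip_width: 0.0176
```

```bash
python3 - <<'E'
from circ import *
rows(9.08+np.cumsum([.1]+[.2]*11),.4462,-.2096,.0606,87.5)
for n in ["scene"]: cv2.imwrite(f"pics/{n}21.png", imaging.grab_frame(n)[:,:,::-1])
crop("pics/scene21.png",150,180,150,120,5,"pics/s21.png")
E
```

```text
t 18.92 p [ 0.4458 -0.2217  0.0261] yang 86.48 down [-0.002 -0.001 -1.   ] F [-2.7  0.1  7.6] M [-0.03  0.53  0.08] w 0.0176 q [ 0.12  0.71  0.3   2.08 -0.48  0.42  2.31]
c meas mod2pi 2.805 r 0.0366
(np.float64(9.18), np.float64(0.04), np.float64(0.33), np.float64(-0.02))
(np.float64(9.38), np.float64(0.14), np.float64(1.05), np.float64(-0.03))
(np.float64(9.58), np.float64(0.1), np.float64(1.76), np.float64(-0.05))
(np.float64(9.78), np.float64(-0.08), np.float64(2.46), np.float64(-0.06))
(np.float64(9.98), np.float64(-0.39), np.float64(3.1), np.float64(-0.07))
(np.float64(10.18), np.float64(-0.83), np.float64(3.67), np.float64(-0.08))
(np.float64(10.38), np.float64(-1.38), np.float64(4.14), np.float64(-0.09))
(np.float64(10.58), np.float64(-2.0), np.float64(4.5), np.float64(-0.1))
(np.float64(10.78), np.float64(-2.69), np.float64(4.72), np.float64(-0.1))
(np.float64(10.98), np.float64(-3.4), np.float64(4.8), np.float64(-0.11))
(np.float64(11.18), np.float64(-4.12), np.float64(4.74), np.float64(-0.11))
(np.float64(11.38), np.float64(-4.81), np.float64(4.54), np.float64(-0.1))
```

View pics/s21.png

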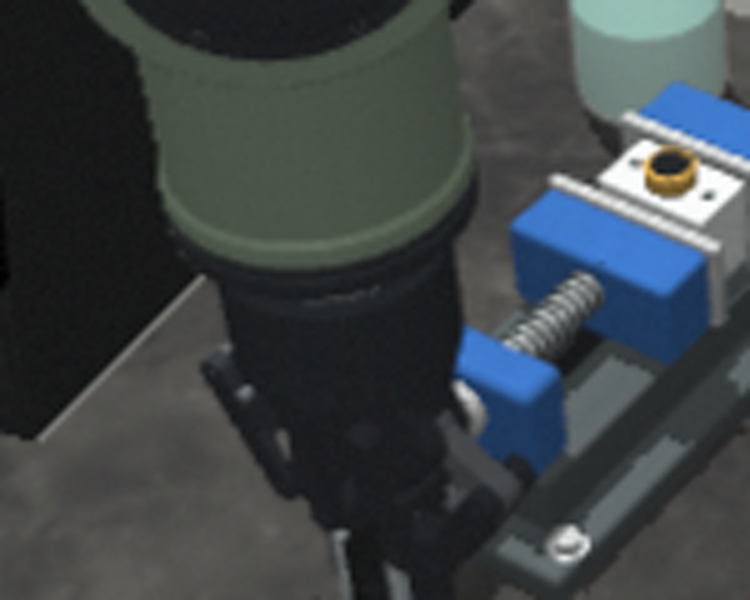

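Request:
arm_command(commands=[{"dx": 0, "dy": 0.33, "dz": 0, "twist": 0}, {"dx": 0.08, "dy": 1.05, "dz": 0, "twist": 0}, {"dx": 0.04, "dy": 1.76, "dz": 0, "twist": 0}, {"dx": -0.13, "dy": 2.46, "dz": 0, "twist": 0}, {"dx": -0.44, "dy": 3.08, "dz": 0, "twist": 0}, {"dx": -0.88, "dy": 3.63, "dz": 0, "twist": 0}, {"dx": -1.42, "dy": 4.1, "dz": 0, "twist": 0}, {"dx": -2.05, "dy": 4.45, "dz": 0, "twist": 0}, {"dx": -2.72, "dy": 4.67, "dz": 0, "twist": 0}, {"dx": -3.44, "dy": 4.75, "dz": 0, "twist": 0}])

```text
clock: 19.8
position: [0.4483, -0.1733, 0.0603]
tool_rot: [-2.568, 1.567, -2.63]
force: [-4.8, -12.9, -3.1]
grip_width: 0.0178
```

```bash
python3 - <<'E'
from circ import *
rows(10.98+np.cumsum([.1]+[.15]*11),.4460,-.2100,.061,87)
for n in ["scene"]: cv2.imwrite(f"pics/{n}22.png", imaging.grab_frame(n)[:,:,::-1])
crop("pics/scene22.png",190,160,150,120,5,"pics/s22.png")
E
```

```text
t 19.80 p [ 0.4483 -0.1733  0.0603] yang 86.48 down [-0.003 -0.002 -1.   ] F [ -4.8 -12.9  -3.1] M [-2.77  1.   -0.22] w 0.0178 q [-0.02  0.63  0.36  2.12 -0.47  0.47  2.2 ]
c meas mod2pi 4.692 r 0.0367
(np.float64(11.08), np.float64(-0.38), np.float64(-0.09), np.float64(-0.03))
(np.float64(11.23), np.float64(-0.91), np.float64(-0.18), np.float64(-0.03))
(np.float64(11.38), np.float64(-1.42), np.float64(-0.34), np.float64(-0.03))
(np.float64(11.53), np.float64(-1.91), np.float64(-0.58), np.float64(-0.03))
(np.float64(11.68), np.float64(-2.35), np.float64(-0.89), np.float64(-0.03))
(np.float64(11.83), np.float64(-2.74), np.float64(-1.26), np.float64(-0.03))
(np.float64(11.98), np.float64(-3.07), np.float64(-1.69), np.float64(-0.03))
(np.float64(12.13), np.float64(-3.33), np.float64(-2.16), np.float64(-0.02))
(np.float64(12.28), np.float64(-3.52), np.float64(-2.66), np.float64(-0.02))
(np.float64(12.43), np.float64(-3.63), np.float64(-3.19), np.float64(-0.02))
(np.float64(12.58), np.float64(-3.67), np.float64(-3.73), np.float64(-0.01))
(np.float64(12.73), np.float64(-3.62), np.float64(-4.27), np.float64(-0.01))
```

View pics/s22.png

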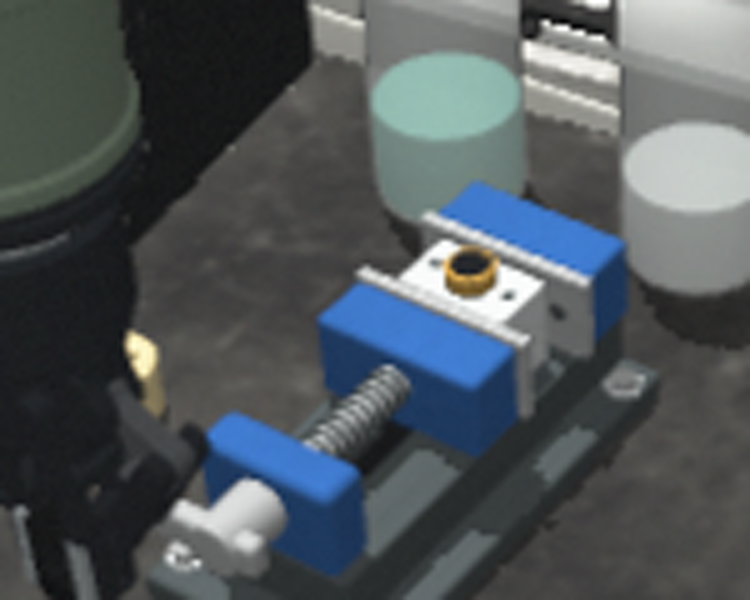

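The jaw is nearly touching the block at c ≈ 11. I'll tighten the radius slightly and continue.

```bash
python3 - <<'E'
from circ import *
rows(10.98+np.cumsum([.1]+[.15]*11),.4460,-.2100,.061,87,r=.0355)
E
```

```text
t 19.85 p [ 0.4483 -0.1734  0.0613] yang 86.48 down [-0.002 -0.002 -1.   ] F [ -8.3 -10.9   0.7] M [-2.3   1.9  -0.18] w 0.0175 q [-0.02  0.63  0.36  2.12 -0.47  0.47  2.2 ]
c meas mod2pi 4.719 r 0.0366
(np.float64(11.08), np.float64(-0.27), np.float64(-0.13), np.float64(-0.04))
(np.float64(11.23), np.float64(-0.8), np.float64(-0.22), np.float64(-0.04))
(np.float64(11.38), np.float64(-1.31), np.float64(-0.38), np.float64(-0.04))
(np.float64(11.53), np.float64(-1.78), np.float64(-0.61), np.float64(-0.04))
(np.float64(11.68), np.float64(-2.22), np.float64(-0.92), np.float64(-0.04))
(np.float64(11.83), np.float64(-2.6), np.float64(-1.29), np.float64(-0.04))
(np.float64(11.98), np.float64(-2.93), np.float64(-1.71), np.float64(-0.03))
(np.float64(12.13), np.float64(-3.19), np.float64(-2.17), np.float64(-0.03))
(np.float64(12.28), np.float64(-3.38), np.float64(-2.67), np.float64(-0.03))
(np.float64(12.43), np.float64(-3.49), np.float64(-3.19), np.float64(-0.02))
(np.float64(12.58), np.float64(-3.52), np.float64(-3.72), np.float64(-0.02))
(np.float64(12.73), np.float64(-3.47), np.float64(-4.25), np.float64(-0.01))
```

Request:
arm_command(commands=[{"dx": -0.27, "dy": -0.13, "dz": -0.06, "twist": 0}, {"dx": -0.8, "dy": -0.22, "dz": -0.06, "twist": 0}, {"dx": -1.31, "dy": -0.38, "dz": -0.06, "twist": 0}, {"dx": -1.78, "dy": -0.61, "dz": -0.06, "twist": 0}, {"dx": -2.22, "dy": -0.92, "dz": -0.06, "twist": 0}, {"dx": -2.6, "dy": -1.29, "dz": -0.06, "twist": 0}, {"dx": -2.93, "dy": -1.71, "dz": -0.05, "twist": 0}, {"dx": -3.19, "dy": -2.17, "dz": -0.04, "twist": 0}, {"dx": -3.38, "dy": -2.67, "dz": -0.03, "twist": 0}, {"dx": -3.49, "dy": -3.19, "dz": -0.02, "twist": 0}])

```text
clock: 20.68
position: [0.4464, -0.2055, 0.0965]
tool_rot: [-2.576, 1.568, -2.637]
force: [4.2, 2.3, -0.7]
grip_width: 0.0173
```

```bash
python3 - <<'E'
from circ import *
rows(12.43+np.cumsum([.1]+[.1]*11),.4460,-.2100,.061,87,r=.0355)
for n in ["scene"]: cv2.imwrite(f"pics/{n}23.png", imaging.grab_frame(n)[:,:,::-1])
crop("pics/scene23.png",190,160,150,120,5,"pics/s23.png")
E
```

```text
t 20.68 p [ 0.4464 -0.2055  0.0965] yang 86.49 down [-0.002 -0.001 -1.   ] F [ 4.2  2.3 -0.7] M [ 0.54 -0.82  0.07] w 0.0173 q [ 0.    0.58  0.41  2.08 -0.42  0.57  2.22]
c meas mod2pi 6.156 r 0.0358
(np.float64(12.53), np.float64(0.0), np.float64(-0.33), np.float64(-0.01))
(np.float64(12.63), np.float64(0.01), np.float64(-0.68), np.float64(-0.01))
(np.float64(12.73), np.float64(0.05), np.float64(-1.03), np.float64(-0.01))
(np.float64(12.83), np.float64(0.12), np.float64(-1.38), np.float64(-0.0))
(np.float64(12.93), np.float64(0.23), np.float64(-1.72), np.float64(0.0))
(np.float64(13.03), np.float64(0.37), np.float64(-2.04), np.float64(0.0))
(np.float64(13.13), np.float64(0.55), np.float64(-2.35), np.float64(0.01))
(np.float64(13.23), np.float64(0.75), np.float64(-2.64), np.float64(0.01))
(np.float64(13.33), np.float64(0.99), np.float64(-2.91), np.float64(0.01))
(np.float64(13.43), np.float64(1.25), np.float64(-3.15), np.float64(0.02))
(np.float64(13.53), np.float64(1.53), np.float64(-3.37), np.float64(0.02))
(np.float64(13.63), np.float64(1.83), np.float64(-3.55), np.float64(0.02))
```

View pics/s23.png

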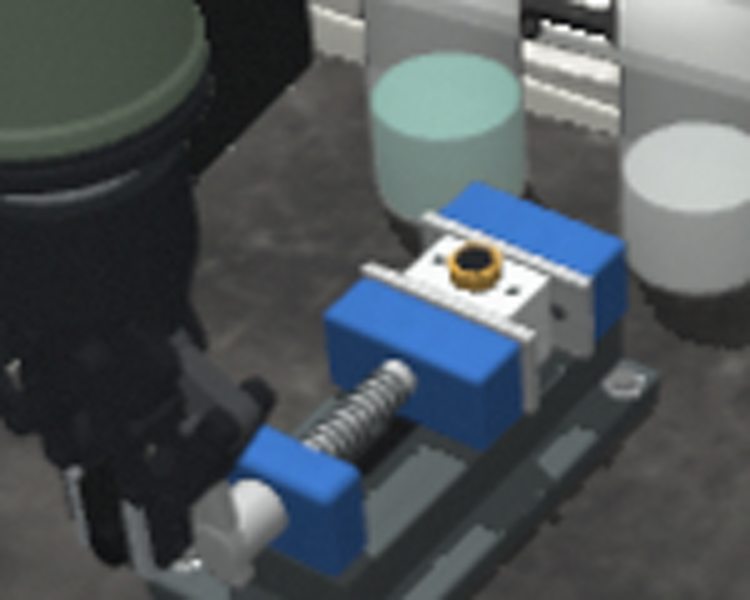

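Request:
arm_command(commands=[{"dx": 0, "dy": -0.33, "dz": 0, "twist": 0}, {"dx": 0, "dy": -0.68, "dz": 0, "twist": 0}, {"dx": 0.05, "dy": -1.03, "dz": 0, "twist": 0}, {"dx": 0.12, "dy": -1.38, "dz": 0, "twist": 0}, {"dx": 0.23, "dy": -1.72, "dz": 0, "twist": 0}, {"dx": 0.37, "dy": -2.04, "dz": 0, "twist": 0}, {"dx": 0.55, "dy": -2.35, "dz": 0, "twist": 0}])

```text
clock: 21.32
position: [0.4451, -0.2301, 0.091]
tool_rot: [-2.291, 1.568, -2.353]
force: [6.6, 3.4, -3.1]
grip_width: 0.0173
```

```bash
python3 - <<'E'
from circ import *
rows(13.13+np.cumsum([.1]+[.1]*8),.4460,-.2100,.061,87,r=.0355)
for n in ["scene"]: cv2.imwrite(f"pics/{n}24.png", imaging.grab_frame(n)[:,:,::-1])
crop("pics/scene24.png",230,180,100,80,7,"pics/s24.png")
E
```

```text
t 21.32 p [ 0.4451 -0.2301  0.091 ] yang 86.46 down [-0.002 -0.002 -1.   ] F [ 6.6  3.4 -3.1] M [ 0.88 -1.35  0.11] w 0.0173 q [ 0.06  0.6   0.4   2.06 -0.42  0.57  2.27]
c meas mod2pi 0.590 r 0.0361
(np.float64(13.23), np.float64(0.2), np.float64(-0.18), np.float64(-0.02))
(np.float64(13.33), np.float64(0.43), np.float64(-0.45), np.float64(-0.01))
(np.float64(13.43), np.float64(0.69), np.float64(-0.69), np.float64(-0.01))
(np.float64(13.53), np.float64(0.97), np.float64(-0.91), np.float64(-0.01))
(np.float64(13.63), np.float64(1.27), np.float64(-1.09), np.float64(-0.01))
(np.float64(13.73), np.float64(1.59), np.float64(-1.25), np.float64(-0.0))
(np.float64(13.83), np.float64(1.93), np.float64(-1.37), np.float64(-0.0))
(np.float64(13.93), np.float64(2.27), np.float64(-1.46), np.float64(-0.0))
(np.float64(14.03), np.float64(2.62), np.float64(-1.52), np.float64(0.0))
```

View pics/s24.png

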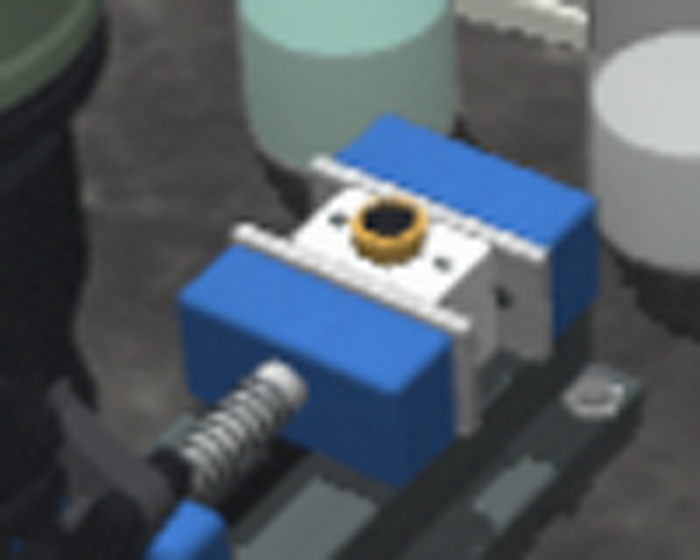

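Request:
arm_command(commands=[{"dx": 0.1, "dy": -0.1, "dz": 0.04, "twist": 0}, {"dx": 0.2, "dy": -0.18, "dz": 0.05, "twist": 0}, {"dx": 0.32, "dy": -0.32, "dz": 0.05, "twist": 0}, {"dx": 0.43, "dy": -0.45, "dz": 0.05, "twist": 0}])

```text
clock: 21.7
position: [0.445, -0.2353, 0.0863]
tool_rot: [-2.331, 1.568, -2.393]
force: [-0.6, 1.8, 1.5]
grip_width: 0.0172
```

```bash
python3 - <<'E'
from circ import *
rows(13.33+np.cumsum([.05]+[.1]*5),.4460,-.2100,.061,87,r=.0355)
E
```

```text
t 21.70 p [ 0.445  -0.2353  0.0863] yang 86.43 down [-0.002 -0.002 -1.   ] F [-0.6  1.8  1.5] M [0.25 0.03 0.12] w 0.0172 q [ 0.08  0.61  0.4   2.05 -0.42  0.56  2.28]
c meas mod2pi 0.787 r 0.0358
(np.float64(13.38), np.float64(0.09), np.float64(-0.04), np.float64(-0.03))
(np.float64(13.48), np.float64(0.36), np.float64(-0.27), np.float64(-0.03))
(np.float64(13.58), np.float64(0.65), np.float64(-0.48), np.float64(-0.02))
(np.float64(13.68), np.float64(0.96), np.float64(-0.65), np.float64(-0.02))
(np.float64(13.78), np.float64(1.29), np.float64(-0.79), np.float64(-0.02))
(np.float64(13.88), np.float64(1.63), np.float64(-0.89), np.float64(-0.02))
```

Request:
arm_command(commands=[{"dx": 0.1, "dy": -0.05, "dz": 0, "twist": 0}, {"dx": 0.23, "dy": -0.16, "dz": 0, "twist": 0}, {"dx": 0.36, "dy": -0.27, "dz": 0, "twist": 0}, {"dx": 0.36, "dy": -0.27, "dz": 0, "twist": 0}])

```text
clock: 22.03
position: [0.4448, -0.2383, 0.0827]
tool_rot: [-2.282, 1.568, -2.345]
force: [-0.5, 1.2, 7.6]
grip_width: 0.0175
```

```bash
python3 - <<'E'
from circ import *
rows(13.48+np.cumsum([.05]+[.1]*5),.4460,-.2100,.061,87,r=.0355)
E
```

```text
t 22.03 p [ 0.4448 -0.2383  0.0827] yang 86.42 down [-0.002 -0.002 -1.   ] F [-0.5  1.2  7.6] M [0.29 0.   0.09] w 0.0175 q [ 0.09  0.62  0.39  2.05 -0.43  0.55  2.29]
c meas mod2pi 0.916 r 0.0356
(np.float64(13.53), np.float64(0.15), np.float64(-0.09), np.float64(-0.03))
(np.float64(13.63), np.float64(0.45), np.float64(-0.27), np.float64(-0.03))
(np.float64(13.73), np.float64(0.77), np.float64(-0.43), np.float64(-0.03))
(np.float64(13.83), np.float64(1.1), np.float64(-0.55), np.float64(-0.02))
(np.float64(13.93), np.float64(1.44), np.float64(-0.64), np.float64(-0.02))
(np.float64(14.03), np.float64(1.79), np.float64(-0.7), np.float64(-0.02))
```

Request:
arm_command(commands=[{"dx": 0.15, "dy": -0.09, "dz": 0, "twist": 0}, {"dx": 0.3, "dy": -0.18, "dz": 0, "twist": 0}, {"dx": 0.3, "dy": -0.18, "dz": 0, "twist": 0}, {"dx": 0.3, "dy": -0.18, "dz": 0, "twist": 0}])

```text
clock: 22.37
position: [0.4447, -0.2401, 0.08]
tool_rot: [-2.268, 1.568, -2.33]
force: [-2.0, 2.6, 12.5]
grip_width: 0.0174
```

```bash
python3 - <<'E'
from circ import *
rows(13.58+np.cumsum([.05]+[.1]*5),.4460,-.2100,.061,87,r=.0355)
for n in ["scene"]: cv2.imwrite(f"pics/{n}25.png", imaging.grab_frame(n)[:,:,::-1])
crop("pics/scene25.png",230,180,100,80,7,"pics/s25.png")
E
```

```text
t 22.37 p [ 0.4447 -0.2401  0.08  ] yang 86.41 down [-0.002 -0.002 -1.   ] F [-2.   2.6 12.5] M [0.58 0.19 0.07] w 0.0174 q [ 0.09  0.62  0.39  2.05 -0.43  0.55  2.29]
c meas mod2pi 1.008 r 0.0356
(np.float64(13.63), np.float64(0.18), np.float64(-0.09), np.float64(-0.03))
(np.float64(13.73), np.float64(0.49), np.float64(-0.25), np.float64(-0.03))
(np.float64(13.83), np.float64(0.83), np.float64(-0.37), np.float64(-0.03))
(np.float64(13.93), np.float64(1.17), np.float64(-0.46), np.float64(-0.03))
(np.float64(14.03), np.float64(1.52), np.float64(-0.51), np.float64(-0.02))
(np.float64(14.13), np.float64(1.88), np.float64(-0.53), np.float64(-0.02))
```

View pics/s25.png

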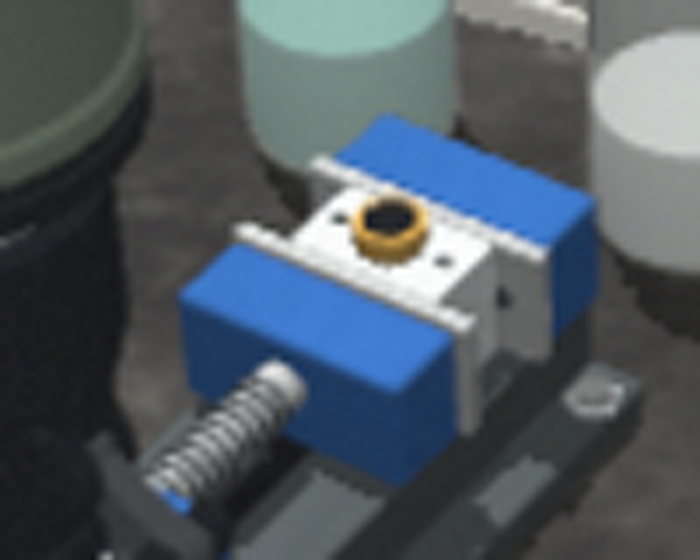

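```bash
python3 - <<'E'
from h import *
np.set_printoptions(precision=4,suppress=True)
t=np.array([.5904,-.2176]);th=-.0499;R=np.array([[np.cos(th),-np.sin(th)],[np.sin(th),np.cos(th)]])
def v(uv,z=.08,n="scene"): return R.T@(onz(n,uv,z)[:2]-t)
# original mj R, L
print("orig",v((257.4,217.6)),v((289.9,232.4)),"fj",v((274.0,202.8)),v((306.8,216.9)))
for f in ("22","23","24","25"):
    im=cv2.imread(f"pics/scene{f}.png"); x0,y0,w,h=230,180,100,80
    big=cv2.resize(im[y0:y0+h,x0:x0+w],None,fx=4,fy=4,interpolation=cv2.INTER_CUBIC)
    hsv=cv2.cvtColor(big,cv2.COLOR_BGR2HSV)
    m=cv2.inRange(hsv,(100,130,140),(125,255,255))
    cs,_=cv2.findContours(m,cv2.RETR_EXTERNAL,cv2.CHAIN_APPROX_NONE)
    for c in cs:
        if cv2.contourArea(c)<2500: continue
        M=cv2.moments(c); u=((M['m10']/M['m00']-1.5)/4+x0,(M['m01']/M['m00']-1.5)/4+y0)
        print(f,cv2.contourArea(c)/16,np.round(u,1),v(u))
E
```

```text
orig [0.0111 0.0389] [ 0.0095 -0.0395] fj [0.0659 0.0396] [ 0.0646 -0.0408]
22 244.21875 [245.6 251. ] [-0.0753 -0.0015]
22 363.21875 [272.8 226.7] [ 0.0053 -0.0026]
22 283.90625 [296.4 205.2] [ 0.0837 -0.0028]
23 178.03125 [249.  252.6] [-0.0753 -0.0094]
23 359.75 [274.  225.7] [ 0.009  -0.0026]
23 284.1875 [296.4 205.2] [ 0.0837 -0.0028]
24 359.0625 [274.5 225.1] [ 0.0108 -0.0026]
24 284.3125 [296.3 205.2] [ 0.0837 -0.0028]
25 358.90625 [274.7 224.9] [ 0.0115 -0.0026]
25 284.09375 [296.3 205.2] [ 0.0837 -0.0028]
```

The moving jaw has all but stopped and the tangential force is up to about 12 N. One more small push to confirm.

Request:
arm_command(commands=[{"dx": 0.15, "dy": -0.09, "dz": 0, "twist": 0}, {"dx": 0.35, "dy": -0.18, "dz": 0, "twist": 0}, {"dx": 0.45, "dy": -0.22, "dz": 0, "twist": 0}, {"dx": 0.45, "dy": -0.22, "dz": 0, "twist": 0}, {"dx": 0.45, "dy": -0.22, "dz": 0, "twist": 0}])

```text
clock: 22.83
position: [0.4446, -0.2423, 0.076]
tool_rot: [-2.227, 1.569, -2.289]
force: [-3.6, 3.7, 20.3]
grip_width: 0.0172
```

```bash
python3 - <<'E'
from circ import *
rows([13.75],.4460,-.2100,.061,87,r=.0355)
for n in ["scene"]: cv2.imwrite(f"pics/{n}26.png", imaging.grab_frame(n)[:,:,::-1])
crop("pics/scene26.png",190,180,150,120,5,"pics/s26.png")
E
```

```text
t 22.83 p [ 0.4446 -0.2423  0.076 ] yang 86.41 down [-0.001 -0.001 -1.   ] F [-3.6  3.7 20.3] M [0.96 0.53 0.11] w 0.0172 q [ 0.1   0.63  0.38  2.05 -0.43  0.54  2.3 ]
c meas mod2pi 1.135 r 0.0356
(13.75, np.float64(0.16), np.float64(-0.06), np.float64(-0.03))
```

View pics/s26.png

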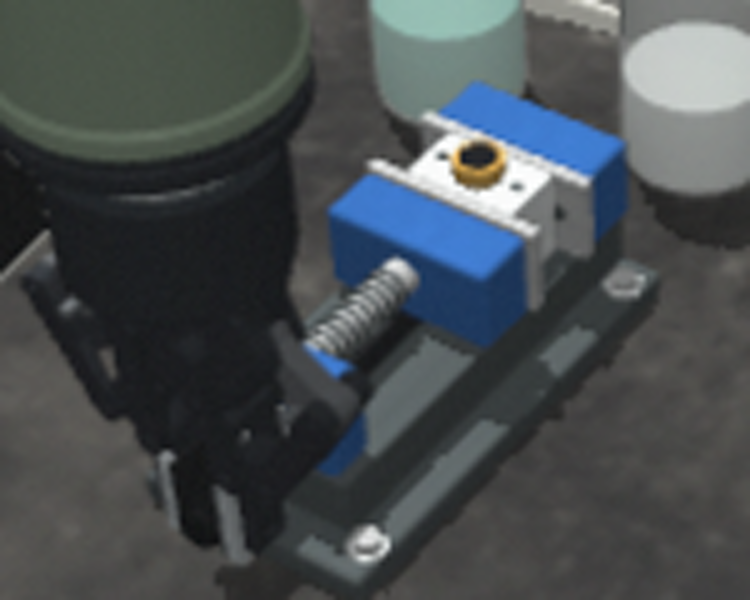

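The force is now 20 N tangential and the jaw is stopped, so the block is firmly clamped. Open the gripper in place, then rise.

Request:
arm_command(commands=[{"dx": 0, "dy": 0, "dz": 0, "twist": 0}, {"dx": 0, "dy": 0, "dz": 0, "twist": 0}, {"dx": 0, "dy": 0, "dz": 0, "twist": 0}, {"dx": 0, "dy": 0, "dz": 0, "twist": 0}, {"dx": 0, "dy": 0, "dz": 0, "twist": 0}, {"dx": 0, "dy": 0, "dz": 0, "twist": 0}, {"dx": -1, "dy": 0, "dz": 0, "twist": 0}, {"dx": -3, "dy": 0, "dz": 0, "twist": 0}, {"dx": -6, "dy": 0, "dz": 0, "twist": 0}, {"dx": -9, "dy": 0, "dz": 0, "twist": 0}, {"dx": -12, "dy": 0, "dz": 0, "twist": 0}, {"dx": -14, "dy": 0, "dz": 0, "twist": 0}], grip=-1)

```text
clock: 23.88
position: [0.4449, -0.2426, 0.2192]
tool_rot: [-1.125, 1.569, -1.188]
force: [0.1, 0.0, 0.7]
grip_width: 0.0852
```

```bash
python3 - <<'E'
from h import *
to([(.46,-.05,.40)])
for n in ["scene","top"]: cv2.imwrite(f"pics/{n}27.png", imaging.grab_frame(n)[:,:,::-1])
crop("pics/scene27.png",190,180,150,120,5,"pics/s27.png")
E
```

```text
t 23.88 p [ 0.4449 -0.2426  0.2192] yang 86.37 down [ 0.001 -0.002 -1.   ] F [0.1 0.  0.7] M [-0.01 -0.04 -0.02] w 0.0852 q [-0.03  0.41  0.55  1.95 -0.27  0.86  2.17]
  -> [ 0.46 -0.05  0.4 ] dx -18.12 dy 19.28 dz 0.31 twist 0.000
```

View pics/s27.png

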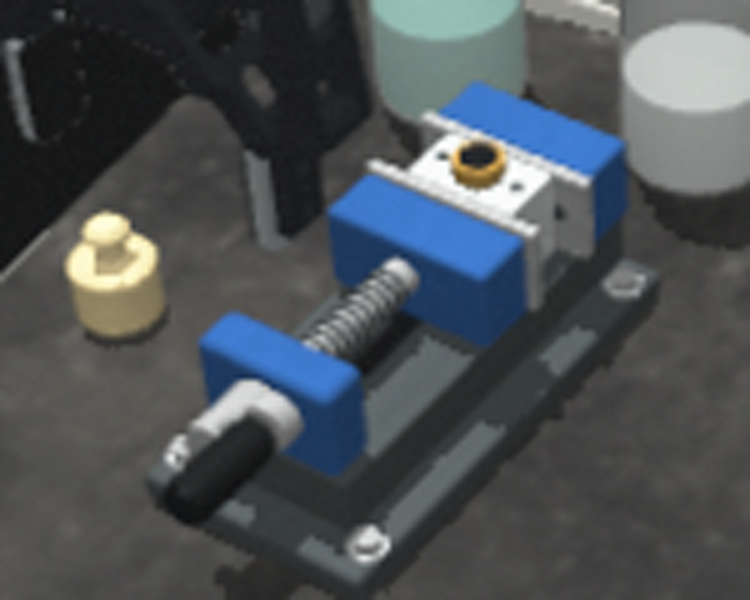

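View pics/scene27.png

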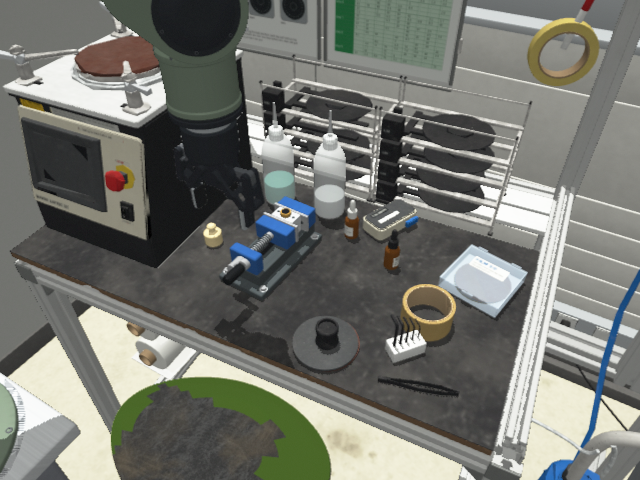

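```bash
python3 - <<'E'
from h import *
a=np.array([.4536,-.2108,.064])
for c in np.arange(0,1.6,.2): print(round(c,1),proj("scene",a+np.array([-.036*np.sin(c)*.05,-.036*np.sin(c),.036*np.cos(c)])).round(1))
print(proj("scene",a).round(1))
crop("pics/top27.png",200,180,150,120,5,"pics/t27.png")
t=np.array([.5904,-.2176]);th=-.0499;R=np.array([[np.cos(th),-np.sin(th)],[np.sin(th),np.cos(th)]])
for f in ("25","26","27"):
    im=cv2.imread(f"pics/scene{f}.png"); x0,y0,w,h=230,180,100,80
    big=cv2.resize(im[y0:y0+h,x0:x0+w],None,fx=4,fy=4,interpolation=cv2.INTER_CUBIC)
    m=cv2.inRange(cv2.cvtColor(big,cv2.COLOR_BGR2HSV),(100,130,140),(125,255,255))
    cs,_=cv2.findContours(m,cv2.RETR_EXTERNAL,cv2.CHAIN_APPROX_NONE)
    for c in cs:
        if cv2.contourArea(c)<4000: continue
        M=cv2.moments(c); u=((M['m10']/M['m00']-1.5)/4+x0,(M['m01']/M['m00']-1.5)/4+y0)
        print(f,np.round(u,2),R.T@(onz("scene",u,.08)[:2]-t))
E
```

```text
0.0 [[221.  263.1]]
0.2 [[224.2 265. ]]
0.4 [[227.5 267.4]]
0.6 [[230.6 270.2]]
0.8 [[233.4 273.4]]
1.0 [[235.8 276.7]]
1.2 [[237.7 280. ]]
1.4 [[239.  283.3]]
[[223.7 277.7]]
25 [274.74 224.94] [ 0.01154755 -0.00257734]
25 [296.35 205.22] [ 0.08368487 -0.00276648]
26 [274.78 224.91] [ 0.01166471 -0.00260053]
26 [296.35 205.23] [ 0.08367156 -0.00278017]
27 [274.68 224.99] [ 0.01137197 -0.00257684]
27 [296.35 205.23] [ 0.0836659  -0.00277953]
```

View pics/t27.png

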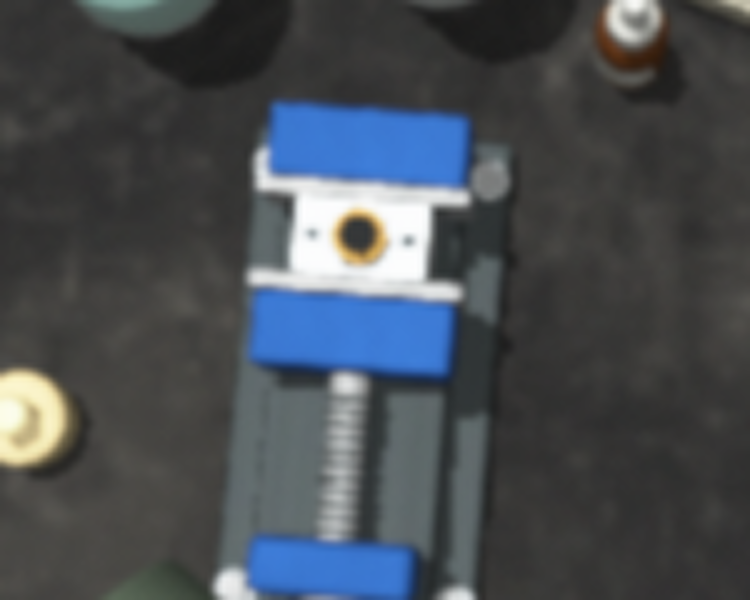

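The block is flush between the two plates, as the top view shows. The crank grip looks slightly short of where I left it, though (c ≈ 0.85 against 1.13). I'll clear the arm and measure from two views.

Request:
arm_command(commands=[{"dx": -3, "dy": 0, "dz": 0, "twist": 0}, {"dx": -6, "dy": 0, "dz": 0, "twist": 0}, {"dx": -10, "dy": 0, "dz": 0, "twist": 0}, {"dx": -14, "dy": 0, "dz": 0, "twist": 0}, {"dx": -18, "dy": 1, "dz": 0, "twist": 0}, {"dx": -22, "dy": 4, "dz": 0, "twist": 0}, {"dx": -25, "dy": 7, "dz": 0, "twist": 0}, {"dx": -26, "dy": 11, "dz": 0, "twist": 0}, {"dx": -26, "dy": 15, "dz": 0, "twist": 0}, {"dx": -26, "dy": 19, "dz": 0, "twist": 0}, {"dx": -26, "dy": 22, "dz": 0, "twist": 0}, {"dx": -26, "dy": 24, "dz": 0, "twist": 0}])

```text
clock: 24.98
position: [0.4594, 0.0011, 0.479]
tool_rot: [-0.484, 1.567, -0.543]
force: [0.3, 0.7, -0.6]
grip_width: 0.0853
```

```bash
python3 - <<'E'
from h import *
show()
for n in ["scene","top"]: cv2.imwrite(f"pics/{n}28.png", imaging.grab_frame(n)[:,:,::-1])
crop("pics/scene28.png",210,245,60,60,10,"pics/s28.png")
crop("pics/top28.png",230,190,80,150,4,"pics/t28.png")
E
```

```text
t 24.98 p [0.4594 0.0011 0.479 ] yang 86.60 down [ 0.003 -0.002 -1.   ] F [ 0.3  0.7 -0.6] M [ 0.04 -0.01 -0.03] w 0.0853 q [-0.52  0.06  0.42  1.64 -0.02  1.45  1.41]
```

View pics/s28.png

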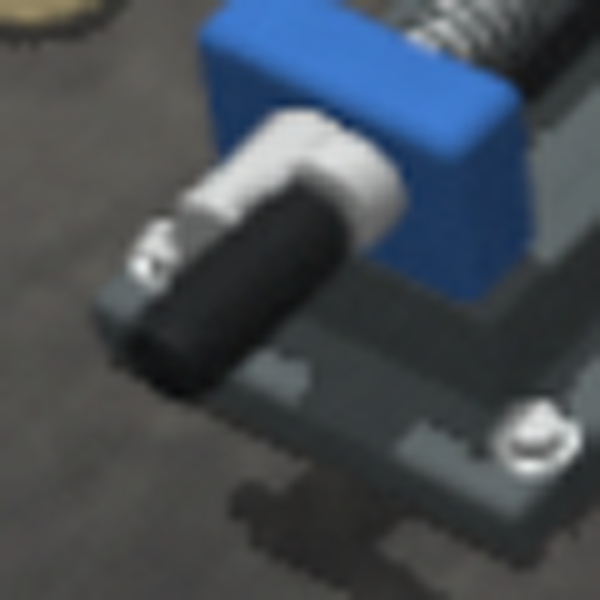

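View pics/t28.png

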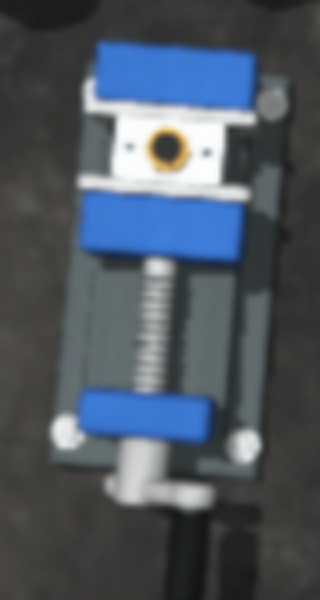

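```bash
python3 - <<'E'
from h import *
np.set_printoptions(precision=4,suppress=True)
crop("pics/top28.png",250,300,60,50,10,"pics/t28b.png")
crop("pics/top28.png",245,195,60,60,10,"pics/t28c.png")
a=np.array([.4536,-.2108,.064])
for c in (.7,.8,.9,1.,1.1,1.2):
    o=np.array([-.036*np.sin(c)*.05,-.036*np.sin(c),.036*np.cos(c)]); ax=np.array([np.cos(-.06),np.sin(-.06),0])*.021
    print(c,[proj(n,a+o+s*ax).round(1).tolist() for n in("scene","top") for s in (-1,1)])
E
```

```text
0.7 [[[223.8, 279.3]], [[240.0, 264.5]], [[273.8, 341.6]], [[276.1, 318.1]]]
0.8 [[[225.2, 280.9]], [[241.4, 266.1]], [[275.4, 341.6]], [[277.6, 318.1]]]
0.9 [[[226.5, 282.6]], [[242.6, 267.7]], [[276.8, 341.5]], [[279.0, 318.1]]]
1.0 [[[227.7, 284.3]], [[243.7, 269.4]], [[278.1, 341.4]], [[280.3, 318.1]]]
1.1 [[[228.7, 285.9]], [[244.7, 271.0]], [[279.2, 341.3]], [[281.4, 318.1]]]
1.2 [[[229.6, 287.6]], [[245.5, 272.7]], [[280.1, 341.2]], [[282.3, 318.0]]]
```

View pics/t28b.png

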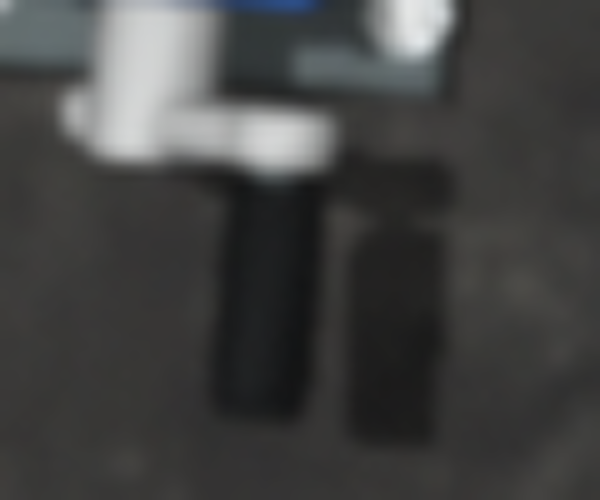

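View pics/t28c.png

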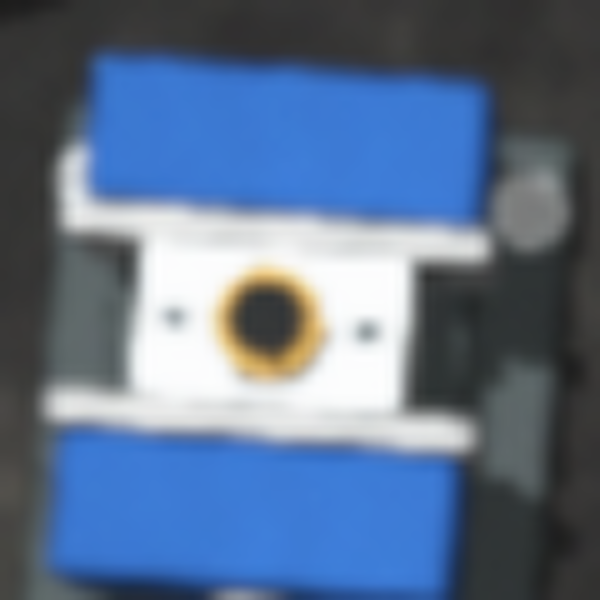

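Both views put the crank at c ≈ 13.4 rad, where the gap is about 30 mm. Some of that last push therefore went into pad slip or springing. I'll re-grip with a harder squeeze and check how firm the clamp is.

```bash
python3 - <<'E'
from h import *
to([(.445,-.2365,.24),(.445,-.2365,.085)],86.4)
E
```

```text
t 25.08 p [0.4597 0.0008 0.4787] yang 86.69 down [ 0.003 -0.002 -1.   ] F [-0.2 -1.3 -0.4] M [-0.03  0.   -0.01] w 0.0854 q [-0.52  0.06  0.42  1.64 -0.02  1.45  1.41]
  -> [ 0.445  -0.2365  0.24  ] dx 23.93 dy -23.72 dz -0.17 twist 0.005
  -> [ 0.445  -0.2365  0.085 ] dx 39.43 dy -23.69 dz -0.21 twist 0.005
```

Request:
arm_command(commands=[{"dx": 0, "dy": -3, "dz": -0.2, "twist": 0}, {"dx": 0, "dy": -7, "dz": -0.2, "twist": 0}, {"dx": 1, "dy": -11, "dz": -0.2, "twist": 0}, {"dx": 2, "dy": -15, "dz": -0.2, "twist": 0}, {"dx": 4, "dy": -19, "dz": -0.2, "twist": 0}, {"dx": 7, "dy": -22, "dz": -0.2, "twist": 0}, {"dx": 10, "dy": -23.5, "dz": -0.2, "twist": 0}, {"dx": 14, "dy": -23.7, "dz": -0.2, "twist": 0}, {"dx": 18, "dy": -23.7, "dz": -0.2, "twist": 0}, {"dx": 22, "dy": -23.7, "dz": -0.2, "twist": 0}, {"dx": 25, "dy": -23.7, "dz": -0.2, "twist": 0}, {"dx": 26, "dy": -23.7, "dz": -0.2, "twist": 0}])

```text
clock: 26.08
position: [0.4425, -0.2362, 0.2157]
tool_rot: [-2.617, 1.568, -2.676]
force: [0.4, 0.2, -0.3]
grip_width: 0.0856
```

```bash
python3 - <<'E'
from h import *
to([(.445,-.2365,.085)],86.4)
E
```

```text
t 26.08 p [ 0.4425 -0.2362  0.2157] yang 86.62 down [-0.003 -0.001 -1.   ] F [ 0.4  0.2 -0.3] M [0.01 0.02 0.01] w 0.0856 q [-0.06  0.41  0.57  1.97 -0.29  0.85  2.17]
  -> [ 0.445  -0.2365  0.085 ] dx 13.07 dy 0.00 dz 0.28 twist 0.004
```

Request:
arm_command(commands=[{"dx": 2, "dy": 0, "dz": 0.2, "twist": 0}, {"dx": 5, "dy": 0, "dz": 0.2, "twist": 0}, {"dx": 8, "dy": 0, "dz": 0.25, "twist": 0}, {"dx": 11, "dy": 0, "dz": 0.25, "twist": 0}, {"dx": 12.8, "dy": 0, "dz": 0.25, "twist": 0}, {"dx": 13.5, "dy": 0, "dz": 0.25, "twist": 0}, {"dx": 13.5, "dy": 0, "dz": 0.25, "twist": 0}, {"dx": 13.5, "dy": 0, "dz": 0.25, "twist": 0}])

```text
clock: 26.75
position: [0.4451, -0.2371, 0.0819]
tool_rot: [-2.258, 1.568, -2.318]
force: [0.1, 0.1, 0.6]
grip_width: 0.0856
```

```bash
python3 - <<'E'
from h import *
to([(.445,-.2365,.080)],86.4)
E
```

```text
t 26.75 p [ 0.4451 -0.2371  0.0819] yang 86.60 down [-0.002 -0.002 -1.   ] F [0.1 0.1 0.6] M [-0.02  0.02  0.02] w 0.0856 q [ 0.07  0.62  0.41  2.05 -0.45  0.56  2.31]
  -> [ 0.445  -0.2365  0.08  ] dx 0.19 dy 0.06 dz -0.01 twist 0.003
```

Request:
arm_command(commands=[{"dx": 0, "dy": 0, "dz": 0, "twist": 0}, {"dx": 0, "dy": 0, "dz": 0, "twist": 0}, {"dx": 0, "dy": 0, "dz": 0, "twist": 0}, {"dx": 0, "dy": 0, "dz": 0, "twist": 0}, {"dx": 0, "dy": 0, "dz": 0, "twist": 0}, {"dx": 0, "dy": 0, "dz": 0, "twist": 0}, {"dx": 0, "dy": 0, "dz": 0, "twist": 0}, {"dx": 0, "dy": 0, "dz": 0, "twist": 0}, {"dx": 0, "dy": 0, "dz": 0, "twist": 0}, {"dx": 0, "dy": 0, "dz": 0, "twist": 0}], grip=1, squeeze=70)

```text
clock: 27.58
position: [0.4452, -0.2369, 0.0819]
tool_rot: [-2.326, 1.569, -2.385]
force: [0.4, 3.5, 3.2]
grip_width: 0.0162
```

```bash
python3 - <<'E'
from h import *
show()
E
```

```text
t 27.58 p [ 0.4452 -0.2369  0.0819] yang 86.61 down [-0.002 -0.001 -1.   ] F [0.4 3.5 3.2] M [ 0.88 -0.13  0.1 ] w 0.0162 q [ 0.07  0.62  0.41  2.05 -0.45  0.56  2.31]
```

Request:
arm_command(commands=[{"dx": 0.08, "dy": -0.07, "dz": 0, "twist": 0}, {"dx": 0.15, "dy": -0.14, "dz": 0, "twist": 0}, {"dx": 0.15, "dy": -0.14, "dz": 0, "twist": 0}, {"dx": 0.15, "dy": -0.14, "dz": 0, "twist": 0}])

```text
clock: 27.92
position: [0.4451, -0.2382, 0.0804]
tool_rot: [-2.45, 1.569, -2.509]
force: [0.4, 5.0, 5.2]
grip_width: 0.0166
```

```bash
python3 - <<'E'
from h import *
show()
E
```

```text
t 27.92 p [ 0.4451 -0.2382  0.0804] yang 86.62 down [-0.002 -0.001 -1.   ] F [0.4 5.  5.2] M [ 0.93 -0.11  0.06] w 0.0166 q [ 0.07  0.63  0.41  2.05 -0.45  0.55  2.32]
```

Request:
arm_command(commands=[{"dx": 0.12, "dy": -0.1, "dz": 0, "twist": 0}, {"dx": 0.25, "dy": -0.19, "dz": 0, "twist": 0}, {"dx": 0.38, "dy": -0.27, "dz": 0, "twist": 0}, {"dx": 0.38, "dy": -0.27, "dz": 0, "twist": 0}, {"dx": 0.38, "dy": -0.27, "dz": 0, "twist": 0}])

```text
clock: 28.33
position: [0.445, -0.2407, 0.0767]
tool_rot: [-2.724, 1.569, -2.783]
force: [-1.5, 6.9, 11.1]
grip_width: 0.0163
```

```bash
python3 - <<'E'
from h import *
show()
cv2.imwrite(f"pics/scene29.png", imaging.grab_frame("scene")[:,:,::-1])
E
```

```text
t 28.33 p [ 0.445  -0.2407  0.0767] yang 86.62 down [-0.001 -0.001 -1.   ] F [-1.5  6.9 11.1] M [1.33 0.13 0.15] w 0.0163 q [ 0.08  0.63  0.4   2.05 -0.46  0.55  2.32]
```

Request:
arm_command(commands=[{"dx": 0.15, "dy": -0.07, "dz": 0, "twist": 0}, {"dx": 0.3, "dy": -0.14, "dz": 0, "twist": 0}, {"dx": 0.4, "dy": -0.18, "dz": 0, "twist": 0}, {"dx": 0.4, "dy": -0.18, "dz": 0, "twist": 0}, {"dx": 0.4, "dy": -0.18, "dz": 0, "twist": 0}])

```text
clock: 28.8
position: [0.445, -0.2424, 0.0732]
tool_rot: [-2.946, 1.57, -3.005]
force: [-3.9, 5.9, 20.3]
grip_width: 0.0166
```

```bash
python3 - <<'E'
from h import *
show()
cv2.imwrite(f"pics/scene30.png", imaging.grab_frame("scene")[:,:,::-1])
t=np.array([.5904,-.2176]);th=-.0499;R=np.array([[np.cos(th),-np.sin(th)],[np.sin(th),np.cos(th)]])
for f in ("24","25","26","27","28","29","30"):
    im=cv2.imread(f"pics/scene{f}.png"); x0,y0,w,h=230,180,100,80
    big=cv2.resize(im[y0:y0+h,x0:x0+w],None,fx=4,fy=4,interpolation=cv2.INTER_CUBIC)
    m=cv2.inRange(cv2.cvtColor(big,cv2.COLOR_BGR2HSV),(100,130,140),(125,255,255))
    cs,_=cv2.findContours(m,cv2.RETR_EXTERNAL,cv2.CHAIN_APPROX_NONE)
    for c in cs:
        if cv2.contourArea(c)<5500: continue
        M=cv2.moments(c); u=((M['m10']/M['m00']-1.5)/4+x0,(M['m01']/M['m00']-1.5)/4+y0)
        print(f,np.round(u,2),(R.T@(onz("scene",u,.08)[:2]-t)*1000).round(2))
crop("pics/scene30.png",200,180,150,120,5,"pics/s30.png")
E
```

```text
t 28.80 p [ 0.445  -0.2424  0.0732] yang 86.62 down [-0.001 -0.    -1.   ] F [-3.9  5.9 20.3] M [1.34 0.52 0.15] w 0.0166 q [ 0.09  0.64  0.4   2.05 -0.46  0.54  2.33]
24 [274.51 225.14] [10.84 -2.57]
25 [274.74 224.94] [11.55 -2.58]
26 [274.78 224.91] [11.66 -2.6 ]
27 [274.68 224.99] [11.37 -2.58]
28 [274.71 224.98] [11.43 -2.59]
29 [274.75 224.95] [11.54 -2.61]
30 [274.78 224.91] [11.66 -2.6 ]
```

View pics/s30.png

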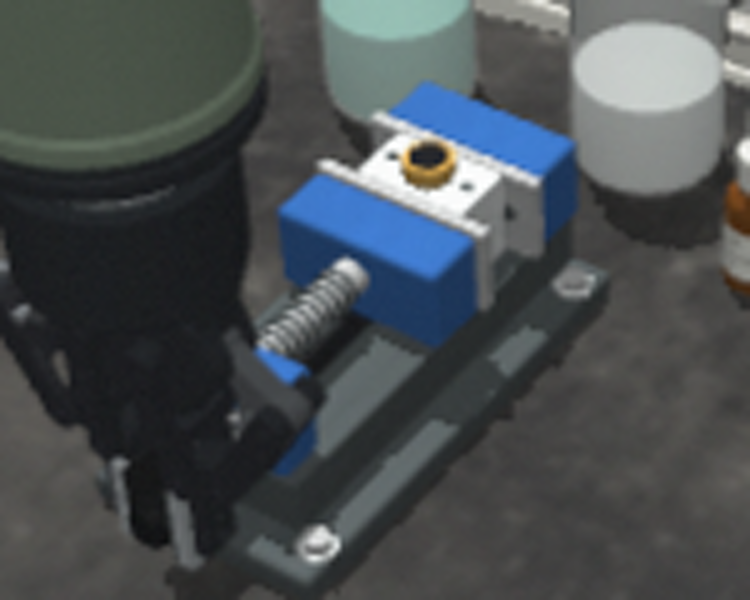

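The jaw moves only about 0.25 mm between released and 20 N, so that movement is elastic: the block is clamped and the crank springs back a little. I'll ease the load off gently, then open, so the crank isn't kicked back.

Request:
arm_command(commands=[{"dx": -0.12, "dy": 0.05, "dz": 0, "twist": 0}, {"dx": -0.24, "dy": 0.1, "dz": 0, "twist": 0}, {"dx": -0.35, "dy": 0.16, "dz": 0, "twist": 0}, {"dx": -0.45, "dy": 0.22, "dz": 0, "twist": 0}, {"dx": -0.5, "dy": 0.26, "dz": 0, "twist": 0}, {"dx": -0.5, "dy": 0.26, "dz": 0, "twist": 0}, {"dx": -0.5, "dy": 0.26, "dz": 0, "twist": 0}])

```text
clock: 29.43
position: [0.4451, -0.2397, 0.0783]
tool_rot: [3.007, 1.57, 2.948]
force: [-1.7, 4.5, 9.1]
grip_width: 0.0172
```

```bash
python3 - <<'E'
from h import *
show()
E
```

```text
t 29.43 p [ 0.4451 -0.2397  0.0783] yang 86.63 down [-0.001  0.    -1.   ] F [-1.7  4.5  9.1] M [1.14 0.17 0.12] w 0.0172 q [ 0.08  0.63  0.4   2.05 -0.46  0.55  2.32]
```

Request:
arm_command(commands=[{"dx": -0.15, "dy": 0.08, "dz": 0, "twist": 0}, {"dx": -0.3, "dy": 0.17, "dz": 0, "twist": 0}, {"dx": -0.3, "dy": 0.17, "dz": 0, "twist": 0}, {"dx": -0.3, "dy": 0.17, "dz": 0, "twist": 0}])

```text
clock: 29.77
position: [0.4452, -0.2376, 0.0813]
tool_rot: [2.76, 1.569, 2.702]
force: [1.1, 4.6, 3.1]
grip_width: 0.0167
```

```bash
python3 - <<'E'
from h import *
show()
E
```

```text
t 29.77 p [ 0.4452 -0.2376  0.0813] yang 86.66 down [-0.001  0.001 -1.   ] F [1.1 4.6 3.1] M [ 1.22 -0.14  0.15] w 0.0167 q [ 0.07  0.62  0.41  2.05 -0.45  0.56  2.32]
```

Nearly unloaded, with about 5 N still in the clamping direction. Open, rise and move clear.

Request:
arm_command(commands=[{"dx": 0, "dy": 0, "dz": 0, "twist": 0}, {"dx": 0, "dy": 0, "dz": 0, "twist": 0}, {"dx": 0, "dy": 0, "dz": 0, "twist": 0}, {"dx": 0, "dy": 0, "dz": 0, "twist": 0}, {"dx": 0, "dy": 0, "dz": 0, "twist": 0}, {"dx": 0, "dy": 0, "dz": 0, "twist": 0}, {"dx": -1, "dy": 0, "dz": 0, "twist": 0}, {"dx": -3, "dy": 0, "dz": 0, "twist": 0}, {"dx": -6, "dy": 0, "dz": 0, "twist": 0}, {"dx": -9, "dy": 0, "dz": 0, "twist": 0}, {"dx": -12, "dy": 0, "dz": 0, "twist": 0}, {"dx": -14, "dy": 0, "dz": 0, "twist": 0}], grip=-1)

```text
clock: 30.77
position: [0.4455, -0.2383, 0.2245]
tool_rot: [-0.103, 1.57, -0.162]
force: [-0.2, -0.4, -0.5]
grip_width: 0.0851
```

Request:
arm_command(commands=[{"dx": -3, "dy": 0, "dz": 0, "twist": 0}, {"dx": -6, "dy": 0, "dz": 0, "twist": 0}, {"dx": -10, "dy": 0, "dz": 0, "twist": 0}, {"dx": -14, "dy": 0, "dz": 0, "twist": 0}, {"dx": -18, "dy": 1, "dz": 0, "twist": 0}, {"dx": -22, "dy": 4, "dz": 0, "twist": 0}, {"dx": -25, "dy": 7, "dz": 0, "twist": 0}, {"dx": -26, "dy": 11, "dz": 0, "twist": 0}, {"dx": -26, "dy": 15, "dz": 0, "twist": 0}, {"dx": -26, "dy": 19, "dz": 0, "twist": 0}, {"dx": -26, "dy": 22, "dz": 0, "twist": 0}, {"dx": -26, "dy": 23, "dz": 0, "twist": 0}])

```text
clock: 31.77
position: [0.4584, -0.0039, 0.4849]
tool_rot: [0.975, 1.57, 0.921]
force: [-0.5, 0.0, -1.1]
grip_width: 0.0851
```

```bash
python3 - <<'E'
from h import *
show()
for n in ["scene","top"]: cv2.imwrite(f"pics/{n}31.png", imaging.grab_frame(n)[:,:,::-1])
t=np.array([.5904,-.2176]);th=-.0499;R=np.array([[np.cos(th),-np.sin(th)],[np.sin(th),np.cos(th)]])
for f in ("28","30","31"):
    im=cv2.imread(f"pics/scene{f}.png"); x0,y0,w,h=230,180,100,80
    big=cv2.resize(im[y0:y0+h,x0:x0+w],None,fx=4,fy=4,interpolation=cv2.INTER_CUBIC)
    m=cv2.inRange(cv2.cvtColor(big,cv2.COLOR_BGR2HSV),(100,130,140),(125,255,255))
    cs,_=cv2.findContours(m,cv2.RETR_EXTERNAL,cv2.CHAIN_APPROX_NONE)
    for c in cs:
        if cv2.contourArea(c)<5500: continue
        M=cv2.moments(c); u=((M['m10']/M['m00']-1.5)/4+x0,(M['m01']/M['m00']-1.5)/4+y0)
        print(f,np.round(u,2),(R.T@(onz("scene",u,.08)[:2]-t)*1000).round(2))
a=cv2.imread("pics/scene31.png")[170:390,190:460];b=cv2.imread("pics/top31.png")[140:360,190:460]
cv2.imwrite("pics/f31.png",cv2.resize(np.hstack([a,b]),None,fx=1.48,fy=1.48,interpolation=cv2.INTER_CUBIC))
a=cv2.imread("pics/scene28.png")[245:305,210:270];b=cv2.imread("pics/scene31.png")[245:305,210:270]
cv2.imwrite("pics/g31.png",cv2.resize(np.hstack([a,b]),None,fx=6,fy=6,interpolation=cv2.INTER_CUBIC))
E
```

```text
t 31.77 p [ 0.4584 -0.0039  0.4849] yang 86.90 down [ 0.001  0.001 -1.   ] F [-0.5  0.  -1.1] M [ 0.03  0.01 -0.01] w 0.0851 q [-0.55  0.06  0.47  1.63 -0.03  1.46  1.43]
28 [274.71 224.98] [11.43 -2.59]
30 [274.78 224.91] [11.66 -2.6 ]
31 [274.71 224.98] [11.42 -2.61]
```

View pics/f31.png

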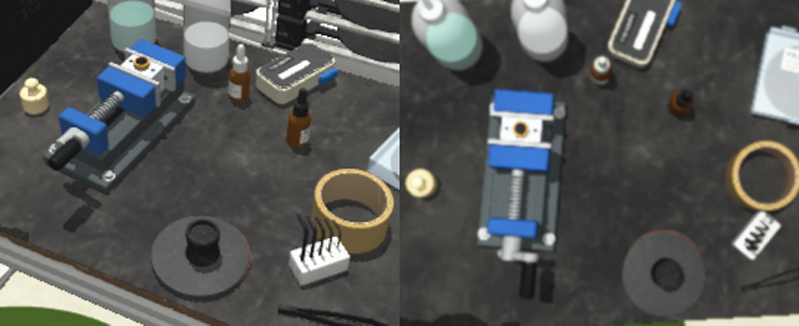

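View pics/g31.png

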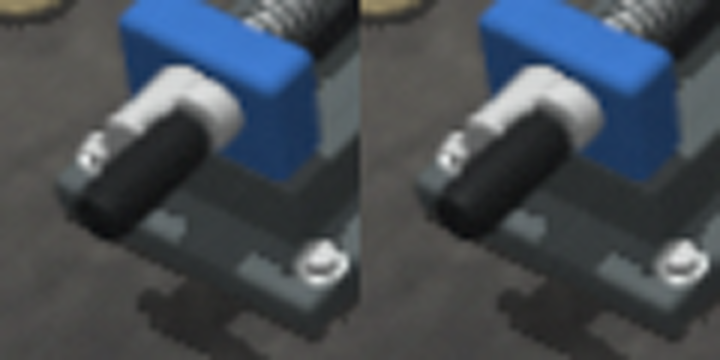

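```bash
python3 - <<'E'
from h import *
a=cv2.imread("pics/scene0.png");b=cv2.imread("pics/scene31.png")
m=(cv2.absdiff(a,b).max(2)>50).astype(np.uint8); m=cv2.morphologyEx(m,cv2.MORPH_OPEN,np.ones((2,2),np.uint8))
n,_,s,_=cv2.connectedComponentsWithStats(m); print(s[1:][s[1:,4]>15])
print(order.job_done())
E
```

```text
[[ 83   0  12   9  95]
 [257 208  44  41 727]
 [249 223  37  22 419]
 [266 244   8   7  34]
 [273 249  12   8  64]
 [246 260   5  10  35]
 [226 263  19  20 185]
 [220 264   9   5  34]
 [203 269  25  20 126]
 [340 271  30  36 609]
 [321 320  15   5  38]
 [317 333  23  18 319]
 [  7 418  69  62 916]]
the job is handed in; nothing more can be done
None
```

The job is done and handed in at about 32 s. The loupe stands upright near the middle of the rubber pad. The block stands upright on the vise bed, centred along the jaws with its broad faces against them, and is clamped.

- **Clamping:** I turned the crank clockwise about 9.3 rad, until it resisted with roughly 20 N at the grip. The first release came out short of where I had left it, so I re-gripped, tightened to about 20 N again, eased off and let go.
- **Last pictures:** The block sits flush between both jaw plates. Comparing first and last pictures, on the bench only the vise, block, pad and loupe areas changed; the other things stand where they did.
- **What disagreed:** While gripped at 20 N the tool was at about 13.7 rad of crank angle, but after each release the pictures showed about 13.4 rad. The jaw springs back about 0.25 mm, to the same place both times. I take this as elastic give in the crank and pads, with screw friction holding the clamp. I did not test the remaining hold by tugging the block.

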